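Dip the gauge rod and show its tip under the magnifier

TASK

Stop the stirrer by turning its knob until the pointer lines up with the long index mark, and let go of it. Then take the gauge rod from its wooden rest, slide it down the slanting guide tube of the bath until its collar stops against the tube's mouth, draw it out again, and finish while still holding it in the gripper: rod level, touching nothing else, with the tip centred about 50 mm below the magnifier's lens. Leave the amber bottle, the beaker and the white jar where they stand.

Things in the scene. Friction and masses are not known exactly. Their poses are not given: they have to be found in the camera images.
- bath: fixed covered bath on a blue stirrer base; origin on the table surface, under the tank's near half. Base 240 (x, from -150 to +90) x 160 (y) x 50 mm high; its near part (-x side) is a low control deck, top 50 mm up, carrying the knob; tank and white lid reach 105 mm up, over x -35 to +92 and y -77 to +77 mm. The guide tube leans out over its -y side. The long white index mark lies on the deck beside the knob, on the knob's +y side in this frame. Fixed, yaw varies
- knob (a joint): black knob on the deck: angle in rad, growing clockwise seen from above. At 0 the pointer points along the bath's -x; at 1.571 it points along the bath's +y, exactly at the long index mark (the other ticks are short, every 30 degrees). It turns freely from -2.6 to 2.6 with slight friction (0.03 N m) and stays where it is left
- knob_grip (a point): on the knob's upright axis (axis 100 mm from the bath's origin towards the bath's -x), 81 mm above the table, at the height to grip. The grip is an upright bar 44 mm long, 12 mm thick, 55 to 92 mm above the table, over a disc of 22 mm radius whose top is 56 mm up. Its frame turns with the knob: the bar runs along this frame's x, the pointer (white line on the top, small nose at the foot) at its -x end
- tube: steel guide tube fixed to the bath, 105 mm long, bore 18 mm, outside 28 mm. Origin at the centre of its open mouth, 145 mm above the table; z points out of the mouth along the tube's axis, 35 degrees above level (z leans up and towards the bath's -y); the rod goes in along -z. Nothing inside stops the rod except its collar on the rim
- gauge_grip (a point): centre of the gauge rod's handle, where to grip; x points along the rod to the tip. Handle: square steel bar 16 x 16 mm, 112 mm long (x -56 to +56). Then a collar 28 mm in diameter (x 56 to 64; its face at x = 64 stops on the tube's rim), then a round rod 10 mm in diameter to the rounded tip at x = 154. Total about 0.22 kg, balanced about 10 mm from this point towards the tip. At the start it lies level on its rest, this point 50 mm above the table
- gauge_tip (a point): tip of the gauge rod, 154 mm from gauge_grip; same axes. 90 mm beyond the collar's face
- rest: fixed wooden rest; origin under the handle's centre, on the table; x along the lying rod to its tip. Base 230 (x -105 to +125) x 60 x 12 mm; two forked supports 10 mm long and 50 mm wide at x = -46 mm (under the handle) and x = +105 mm (under the thin rod), prongs up to 52 and 55 mm above the table. Lift the rod straight up to leave it
- reader: fixed reading magnifier; origin on the table below the lens centre. Base 125 (x -47 to +78) x 90 x 10 mm with a white tile on it, a round post 12 mm thick at x = +68 mm, 170 mm high, carrying the lens; open on its -x and both y sides. Yaw varies
- lens (a point): centre of the level round lens, 165 mm above the table; black ring 84 mm outside diameter, 160 to 170 mm above the table
- amber: bystander: amber bottle, 58 mm wide, 130 mm high; origin under its centre
- beaker: bystander: glass beaker, 66 mm wide, 85 mm high; origin under its centre
- jar: bystander: white jar, 60 mm wide, 100 mm high; origin under its centre
Mind the look-alikes: they are no part of the job. Of the things that look like the part that bears gauge_grip, the larger one is meant. There is more than one size of the rest; the job needs the larger.

How it is judged:
On the way, in this order (a step that is already met when the one before it is completed fails the run):
1. the knob's pointer is at the long index mark, and the knob is let go (value of joint knob between 1.441 and 1.701 rad and contact force between the fingers and knob below 0.1 N), for 0.2 s.
2. the rod is down the guide tube with its collar stopped on the mouth (z of gauge_tip in the frame of tube below -0.087 m and angle between the x axis of gauge_grip and the z axis of tube, either way round below 0.15 rad and x of gauge_tip in the frame of tube between -0.009 and 0.009 m and y of gauge_tip in the frame of tube between -0.009 and 0.009 m), for 0.2 s.
3. the rod is drawn out of the tube (z of gauge_tip in the frame of tube above 0.005 m), for 0.1 s.
At the end, for the whole second after the job is handed in: The knob is within 0.13 rad of the index mark; the gripper holds the gauge rod still (below 0.02 m/s), level within 0.13 rad (7 degrees), its tip within 20 mm of the lens axis and 20 to 80 mm below the lens centre, and the rod touches neither magnifier, rest nor bath (value of joint knob between 1.441 and 1.701 rad and horizontal distance between gauge_tip and lens below 0.02 m and z of gauge_tip in the frame of lens between -0.08 and -0.02 m and angle between gauge_grip's own x axis and vertical between 1.441 and 1.701 rad and contact force between the fingers and gauge above 1 N and contact force between gauge and reader below 0.1 N and contact force between gauge and rest below 0.1 N and contact force between gauge and bath below 0.1 N and linear speed of gauge below 0.02 m/s); the arm keeps its last pose, push and grip.
It fails at once if the amber bottle is shoved more than 30 mm or knocked over (distance of amber from where it was at the start of the episode above 0.03 m or angle between amber's own z axis and vertical above 0.5 rad).
It fails at once if the beaker is shoved more than 30 mm or knocked over (distance of beaker from where it was at the start of the episode above 0.03 m or angle between beaker's own z axis and vertical above 0.5 rad).
It fails at once if the white jar is shoved more than 30 mm or knocked over (distance of jar from where it was at the start of the episode above 0.03 m or angle between jar's own z axis and vertical above 0.5 rad).
It also fails if it takes over 64 s, if anything falls off the work surface, if the arm or the gripper's body presses on something with over 40 N, if the wrist force passes 120 N, or if a joint passes its speed limit or range.

ROBOT

A 7-joint arm with a two-finger parallel gripper is mounted at the origin on the work surface. World frame = base frame: x ahead of the robot, y to its left, z up, the work surface at z = 0. Lengths are in m, angles in rad, forces in N, time in s.
With the tool pointing down it reaches from about 0.425 to 0.925 m from the base axis. Payload 6.8 kg.
Tool frame: the origin (TCP) lies at the very end of the fingers, on their centre line; the grasp point (between the pads) lies 19 mm behind it; y points along the fingers, z is the direction in which the jaws open and shut, and the axes are right-handed (so a half turn about y gives the same grasp; the last joint's range is limited). The gripper opens to 85 mm and grips with 20 to 120 N. Pads are 22 mm wide; open, the fingers measure 114 mm over their backs; the gripper's body (76 mm by 85 mm) begins 54 mm behind the grasp point. The pads swing forward as they close: fully open they stand 13 mm farther back than shut.
Start: joints at [1.138, 0.477, 0.022, 1.555, -0.011, 1.109, -0.083], TCP at [0.215, -0.64, 0.231] pointing down, gripper open.
Joint ranges: [-2.96, 2.96], [-0.34, 2.1], [-1.41, 1.46], [0.24, 2.44], [-1.37, 4.51], [0.17, 1.92], [-2.96, 2.96]. Speed limits (rad/s): [2.39, 2.39, 3.14, 3.14, 3.14, 3.14, 3.14].

INTERFACE

Orientations are given as a rotation vector (axis times angle).
In Python, from bench import r gives the robot as it stands.
- The arm moves only by the tool drive_tool, never from a script. Its argument "series" is a list of rows, each a list of 7 numbers: the shift along the tool's x, y, z in mm, then the turn, a rotation vector about the tool's x, y, z in degrees, then the finger opening in mm, from 0 to 85.4. In form: [[tx, ty, tz, wx, wy, wz, grip], ...]. A call has 1 to 5 rows; each row is the pose to reach, as a shift and turn from the pose measured when the call began, along the tool's axes at that moment; what a row does not reach only later rows make up. A row lasts 1/10 s, in which the tool goes at most 50 mm and 8.59 degrees, less where a joint would pass 70% of its speed; a pose out of reach is approached as far as the arm can. A call with a gripper value outside its range is refused whole. The fingers move at their own pace and stop on an object; "squeeze" is the grip in N (left out, the last holds). Time passes only in rows, so rows that repeat a pose let the fingers close. It gives the time, the measured TCP pose, the force and the opening at its end, in the units of the state.
- r.get_obs(): the state, without advancing time (a new reading comes with each control period).
- r.grab_frame(name): name is "scene" or "top" or "wrist"; returns a dict with "frame" (400x640x3 uint8, blue, green, red), "intrinsics" (3x3 intrinsics, pixels), "distortion" ([k1, k2, p1, p2, k3] as OpenCV has them; the pictures are not rectified), "rvec" (rotation vector, rad) and "tvec" (3), from world to camera coordinates, as OpenCV has them. Camera axes: x right, y down, z forward; pixel columns grow to the right and rows downward; lengths in m; the calibration is good to about 2 mm. A picture is of the moment at which its call begins. There is no depth.
- r.hand_in(): hands the job in, once; it reports no verdict.
The state is a dict: "clock": time; "joints": joint angles; "qvel": joint speeds; "tau": joint torques, N m; "tcp_pos": TCP position; "orientation": TCP orientation; "contact_force": force on the tool from outside, world axes, zero at the start; "moment": the same for the moment, N m; "grip_width": finger opening in m.
Only numpy, scipy, OpenCV 4.12 (cv2) and the standard library are available. Lean on these libraries where they do the work, as an engineer would, in place of code of your own. Each camera call takes 0.05 s, during which the arm holds its last target.

## Working session

There is one attempt and no reset: what is moved stays moved. The work goes in short steps, Python scripts to look and compute and a tool call to move; the robot and the scene stay as the last step left them, time stands still between calls to the robot, and variables do not carry over. Pictures are saved under pics/ and viewed, and the job is handed in when it is done.

Besides the shell and the picture viewer there is one more tool, called after "Request:" by a JSON object that holds its "fn" and its "kwargs". drive_tool: Moves the arm, as the interface text tells. Its arguments: {"type":"object","properties":{"series":{"type":"array","items":{"type":"array","items":{"type":"number"}}},"squeeze":{"type":"number"}},"required":["series"]}

```bash
ls; mkdir -p pics; cat > h.py <<'E'
import numpy as np, cv2
from bench import r
from scipy.spatial.transform import Rotation as R
def snap(n,out):
    f=r.grab_frame(n); cv2.imwrite('pics/'+out+'.png',f['frame']); np.savez('pics/'+out+'.npz',**{k:np.array(v) for k,v in f.items()}); return f
def load(out): return np.load('pics/'+out+'.npz')
def ray(f,uv):
    K=np.array(f['intrinsics'],float);d=np.array(f['distortion'],float)
    p=cv2.undistortPoints(np.array([[uv]],float),K,d)[0,0]
    Rm=cv2.Rodrigues(np.array(f['rvec'],float))[0];t=np.array(f['tvec'],float).ravel()
    return -Rm.T@t, Rm.T@np.array([p[0],p[1],1.])
def atz(f,uv,z):
    c,d=ray(f,uv); return c+d*(z-c[2])/d[2]
def proj(f,P):
    return cv2.projectPoints(np.array(P,float).reshape(-1,3),np.array(f['rvec'],float),np.array(f['tvec'],float),np.array(f['intrinsics'],float),np.array(f['distortion'],float))[0][:,0]
def crop(out,x0,y0,x1,y1,s):
    im=cv2.imread('pics/'+out+'.png')[y0:y1,x0:x1]; cv2.imwrite('pics/'+out+'_c%d_%d.png'%(x0,y0),cv2.resize(im,None,fx=s,fy=s,interpolation=cv2.INTER_CUBIC))
def tri(*rays):
    A=np.zeros((3,3));b=np.zeros(3)
    for c,d in rays:
        d=d/np.linalg.norm(d);M=np.eye(3)-np.outer(d,d);A+=M;b+=M@c
    return np.linalg.solve(A,b)
E
python3 - <<'E'
from h import *
print(r.get_obs())
for n in ['scene','top','wrist']: 
    f=snap(n,n+'0'); c,d=ray(f,(320,200)); print(n,c,d)
E
```

```text
pics
{'clock': 0.0, 'joints': array([ 1.13786233,  0.47782035,  0.02229669,  1.55644502, -0.01151209,
        1.10931301, -0.08310627]), 'qvel': array([ 1.42505719e-03, -3.74609941e-04, -3.75223792e-04,  8.40612252e-05,
        9.73236746e-04, -1.64410375e-03, -1.96152328e-03]), 'tau': array([ 6.51392456e-04, -5.96458125e+01,  1.60813976e+00, -2.81200218e+01,
        1.24641205e-02,  9.33385338e-03, -5.28728549e-06]), 'tcp_pos': array([ 0.21525123, -0.63912991,  0.23031403]), 'orientation': array([-0.33570443,  2.04771749, -2.04395809]), 'contact_force': array([-0.31106336, -0.06948594, -0.34481512]), 'moment': array([0.01246497, 0.0020161 , 0.00094967]), 'grip_width': 0.08530804751385429}
scene [ 0.91966591 -0.5685612   0.87788559] [-0.3864102   0.54414323 -0.74479588]
top [ 0.30770314 -0.03537217  1.14468599] [ 0.20483479 -0.0026776  -0.97879588]
wrist [ 0.29132123 -0.61386055  0.37298404] [-0.29982982 -0.10733398 -0.94798926]
```

View pics/scene0.png

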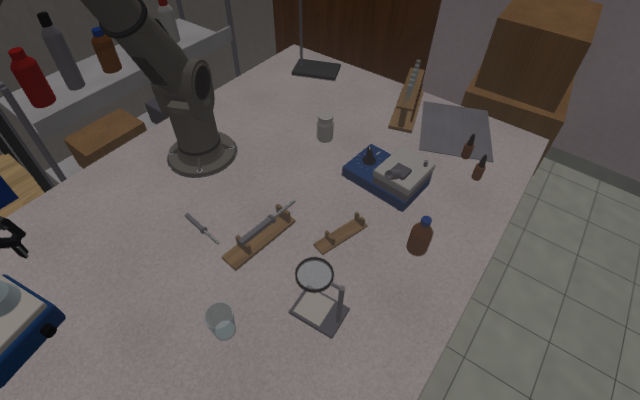

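View pics/top0.png

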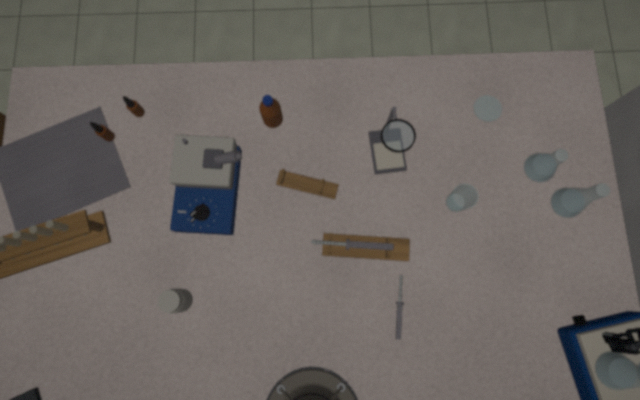

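View pics/wrist0.png

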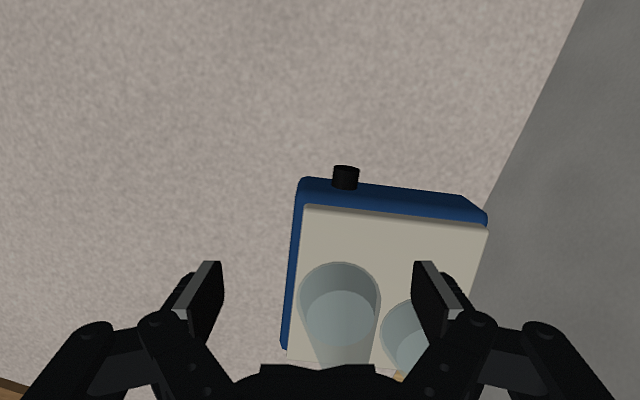

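The scene camera shows the bath at about (390,175), the large rest with the rod at (262,232), the reader at (318,300), and the smaller rest and rod nearby. The top view shows the bath at (205,185), the rest at (366,246) and the reader at (392,145). Next I'll enlarge the crops.

```bash
python3 - <<'E'
from h import *
crop('top0',160,120,260,245,6)
crop('top0',300,90,430,270,4)
crop('scene0',330,130,450,220,6)
crop('scene0',210,190,380,345,4)
E
```

```text
(no output)
```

View pics/top0_c160_120.png

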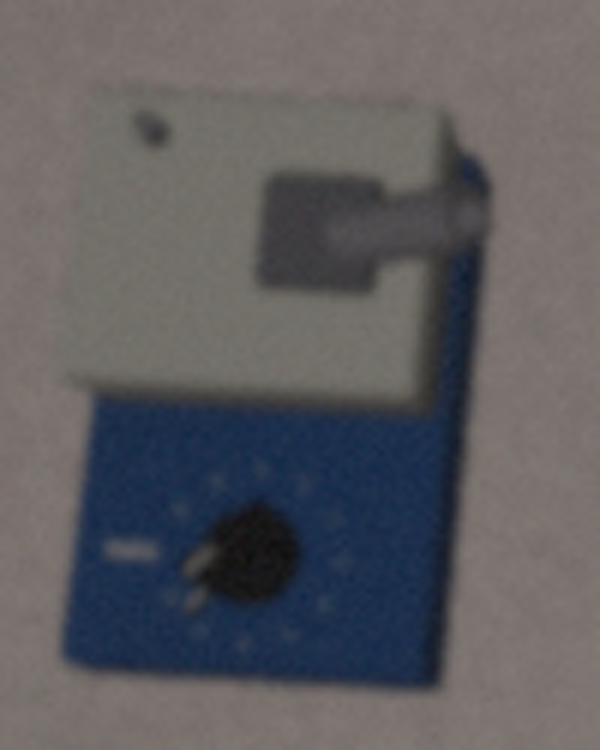

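View pics/top0_c300_90.png

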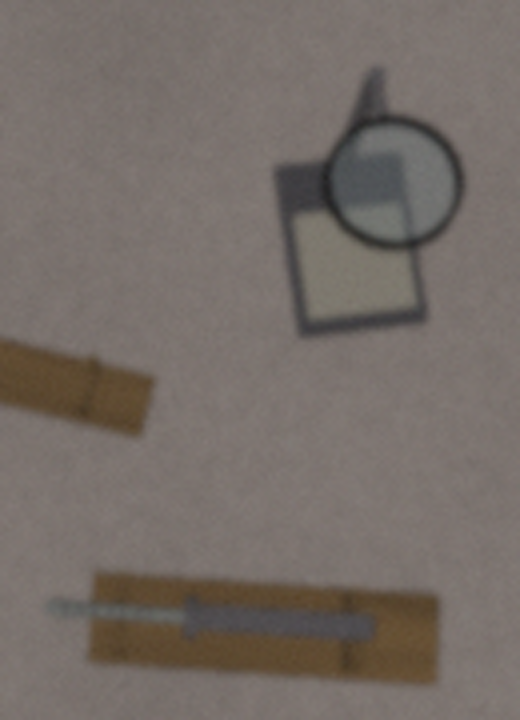

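View pics/scene0_c330_130.png

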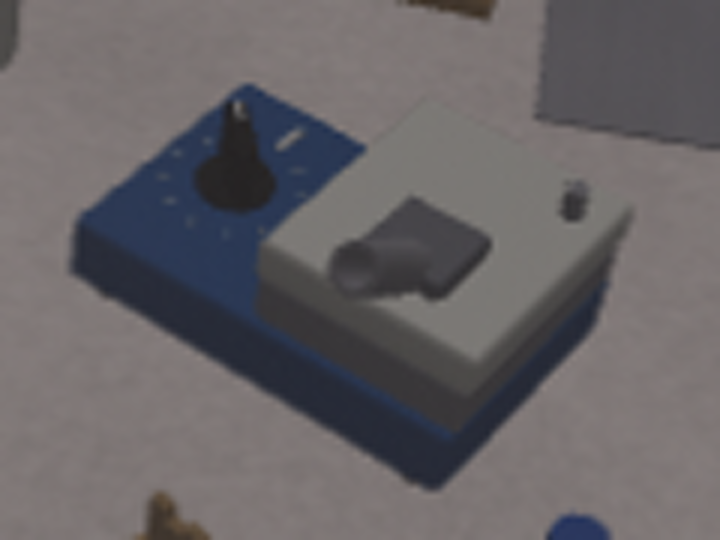

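View pics/scene0_c210_190.png

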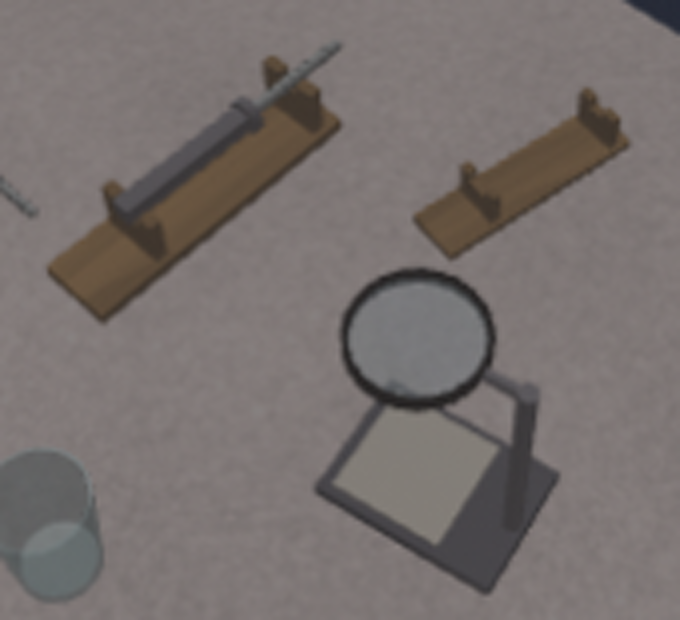

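```bash
cat > fit.py <<'E'
from h import *
from scipy.optimize import least_squares
T=load('top0');S=load('scene0')
def px(o,s,p): return np.array([(p[0]+.5)/s-.5+o[0],(p[1]+.5)/s-.5+o[1]])
def fit(name,top,scn,ot,st,os_,ss,x0):
    obs=[(T,px(ot,st,p),l) for p,l in top]+[(S,px(os_,ss,p),l) for p,l in scn]
    def pts(q):
        c,s=np.cos(q[2]),np.sin(q[2])
        return [np.array([q[0]+c*l[0]/1e3-s*l[1]/1e3,q[1]+s*l[0]/1e3+c*l[1]/1e3,l[2]/1e3]) for _,_,l in obs]
    def res(q): return np.concatenate([proj(f,P)[0]-u for (f,u,_),P in zip(obs,pts(q))])
    o=least_squares(res,x0,loss='soft_l1'); print(name,o.x.round(4),np.degrees(o.x[2]).round(2)); 
    print((res(o.x).reshape(-1,2)).round(1).tolist()); return o.x
b=fit('bath',[((65,375),(-35,77,105)),((82,92),(92,77,105)),((440,110),(92,-77,105)),((65,655),(-150,80,50)),((437,687),(-150,-80,0))],
 [((435,490),(90,-80,0)),((75,270),(-150,-80,0)),((80,215),(-150,-80,50)),((245,85),(-150,80,50)),((262,245),(-35,-77,105)),((478,362),(92,-77,105)),((635,210),(92,77,105)),((430,98),(-35,77,105))],
 (160,120),6,(330,130),6,[.6,.25,0])
m=tri(ray(T,px((160,120),6,(472,213))),ray(S,px((330,130),6,(350,272)))); print('mouth',m)
c,s=np.cos(b[2]),np.sin(b[2]); d=m[:2]-b[:2]; print('mouth local',c*d[0]+s*d[1],-s*d[0]+c*d[1])
print('knob axis',b[:2]-.1*np.array([c,s]))
for p in [(200,558),]: print('pointer tip top',atz(T,px((160,120),6,p),.092))
k=tri(ray(T,px((160,120),6,(200,558))),ray(S,px((330,130),6,(240,110))));print('pointer tri',k)
g=fit('rest',[((95,573),(125,-30,12)),((90,660),(125,30,12)),((440,597),(-105,-30,12)),((435,683),(-105,30,12)),((50,606),(154,0,50)),((375,627),(-56,0,50))],
 [((48,270),(-105,30,12)),((103,312),(-105,-30,12)),((340,122),(125,-30,12)),((340,43),(154,0,50)),],(300,90),4,(210,190),4,[.45,-.1,1.6])
l=fit('reader',[((395,182),(0,0,165)),((275,165),(78,45,10)),((300,335),(-47,45,10)),((427,318),(-47,-45,10)),((403,152),(78,-45,10)),((375,70),(68,0,170))],
 [((418,340),(0,0,165)),((487,590),(78,-45,0)),((558,475),(78,45,10)),((318,487),(-47,-45,10)),((390,385),(-47,45,10)),((527,392),(68,0,170))],(300,90),4,(210,190),4,[.6,-.15,0])
for n,p in [('amber',(272,122)),('beaker',(458,205)),('jar',(170,300))]: print(n,atz(T,p,0.03))
E
python3 fit.py
```

```text
bath [ 0.6141  0.263  -0.0847] -4.85
[[-3.4, -1.0], [0.0, -1.8], [0.3, -1.8], [-2.7, 0.9], [1.2, 1.3], [-0.4, 3.1], [-1.6, 2.5], [-1.6, 0.6], [0.2, -1.3], [-0.3, -0.7], [0.1, 0.5], [0.8, -1.4], [-0.1, -0.9]]
mouth [0.63497068 0.15739582 0.1448746 ]
mouth local 0.029693583256957302 -0.10346207243233903
knob axis [0.51449123 0.27145513]
pointer tip top [0.50611913 0.2794307  0.092     ]
pointer tri [0.50644909 0.2794954  0.09417023]
rest [ 0.4157 -0.165   1.4755] 84.54
[[-0.5, -0.8], [-0.7, 0.2], [0.1, -1.3], [0.8, 0.1], [-1.3, -0.0], [-0.2, -0.0], [-1.4, -0.8], [-1.0, 1.7], [0.2, -0.5], [-0.6, 0.2]]
reader [ 0.6666 -0.2301  0.089 ] 5.1
[[-0.6, -0.2], [-0.6, -0.7], [-0.3, -0.3], [0.5, 0.1], [-0.7, -1.2], [0.3, 0.8], [-0.6, -0.3], [-0.1, 2.5], [0.6, -0.6], [-1.7, 0.3], [0.0, -1.8], [-0.3, 0.4]]
amber [0.76518943 0.08719361 0.03      ]
beaker [ 0.51580815 -0.40240009  0.03      ]
jar [0.29480445 0.34893759 0.03      ]
```

```bash
cat >> h.py <<'E'
def pose(o=None):
    o=o or r.get_obs(); return np.array(o['tcp_pos']),R.from_rotvec(o['orientation']).as_matrix()
def Rt(ydir,zdir):
    y=np.array(ydir,float);y/=np.linalg.norm(y);z=np.array(zdir,float);z-=y*(z@y);z/=np.linalg.norm(z);return np.c_[np.cross(y,z),y,z]
def rel(p,Rm):
    p0,R0=pose(); s=R0.T@(np.array(p)-p0)*1e3; w=np.degrees(R.from_matrix(R0.T@Rm).as_rotvec()); 
    print('row',s.round(1).tolist(),w.round(2).tolist(),'dist %.0f ang %.1f rows %.1f'%(np.linalg.norm(s),np.linalg.norm(w),max(np.linalg.norm(s)/50,np.linalg.norm(w)/8.59)))
BY=-0.0847; KN=np.array([.5145,.2715])
def zd(deg): a=np.radians(deg); return [np.cos(a),np.sin(a),0]
D=[0,0,-1]
E
python3 - <<'E'
from h import *
p,Rm=pose();print(Rm.round(3)); print('cam rel tool'); f=load('wrist0');c,d=ray(f,(320,200)); print(Rm.T@(c-p),Rm.T@d)
# jaw dir perp to bar; pointer dir ~ 135deg -> jaws at 45 or 225
for a in (45,225,90,0,180): rel([.5145,.2715,.25],Rt(D,zd(a)))
E
```

```text
[[-0.948 -0.001  0.319]
 [-0.319  0.001 -0.948]
 [ 0.    -1.    -0.001]]
cam rel tool
[-8.01807091e-02 -1.42463119e-01 -3.00245664e-05] [0.31831088 0.9480114  0.00739666]
row [-574.2, -18.4, -767.7] [0.06, -116.39, -0.08] dist 959 ang 116.4 rows 19.2
row [-574.2, -18.4, -767.7] [0.07, 63.61, 0.05] dist 959 ang 63.6 rows 19.2
row [-574.2, -18.4, -767.7] [0.03, -161.39, -0.11] dist 959 ang 161.4 rows 19.2
row [-574.2, -18.4, -767.7] [0.07, -71.39, -0.05] dist 959 ang 71.4 rows 19.2
row [-574.2, -18.4, -767.7] [0.05, 108.61, 0.08] dist 959 ang 108.6 rows 19.2
```

```bash
python3 - <<'E'
from h import *
rel([.45,-.36,.26],Rt(D,zd(-40)))
E
```

```text
row [-311.6, -29.2, -189.8] [0.08, -31.39, -0.02] dist 366 ang 31.4 rows 7.3
```

Request:
{"fn": "drive_tool", "kwargs": {"series": [[-312,-29,-190,0,-31.4,0,85],[-312,-29,-190,0,-31.4,0,85],[-312,-29,-190,0,-31.4,0,85],[-312,-29,-190,0,-31.4,0,85],[-312,-29,-190,0,-31.4,0,85]]}}

```text
clock: 0.65
tcp_pos: [0.3764, -0.447, 0.2508]
orientation: [-0.796, 1.702, -1.699]
contact_force: [-0.2, -0.8, -0.8]
grip_width: 0.0848
```

```bash
python3 - <<'E'
from h import *
print(pose()[0]);rel([.42,-.165,.25],Rt(D,zd(-5.5)))
E
```

```text
[ 0.37640603 -0.4470371   0.25077495]
row [-244.5, 1.1, -147.2] [0.07, -34.34, -0.06] dist 285 ang 34.3 rows 5.7
```

Request:
{"fn": "drive_tool", "kwargs": {"series": [[-244,1,-147,0,-34.3,0,85],[-244,1,-147,0,-34.3,0,85],[-244,1,-147,0,-34.3,0,85],[-244,1,-147,0,-34.3,0,85],[-244,1,-147,0,-34.3,0,85]]}}

```text
clock: 1.15
tcp_pos: [0.4139, -0.1998, 0.2502]
orientation: [-1.164, 1.278, -1.276]
contact_force: [1.0, 0.2, 0.5]
grip_width: 0.0849
```

```bash
python3 - <<'E'
from h import *
f=snap('wrist','w1');print(pose());rel([.5145,.2715,.25],Rt(D,zd(45)))
print(proj(f,[[.4157,-.165,.05]]))
E
```

```text
(array([ 0.41559695, -0.19102673,  0.25036213]), array([[-8.61474367e-02, -2.92385694e-04,  9.96282356e-01],
       [-9.96271745e-01,  4.65005535e-03, -8.61451544e-02],
       [-4.60758049e-03, -9.99989146e-01, -6.91885954e-04]]))
row [-469.3, 2.5, 58.7] [-0.08, -49.94, -0.26] dist 473 ang 49.9 rows 9.5
[[316.35190618 136.83844454]]
```

View pics/w1.png

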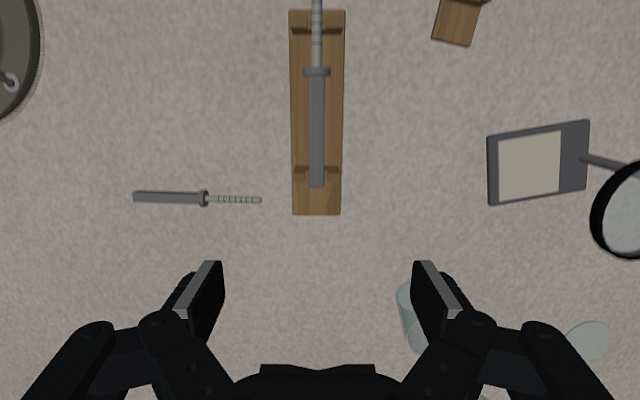

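```bash
python3 - <<'E'
from h import *
f=load('w1')
e=atz(f,(316.3,187),.058); c=atz(f,(316.5,76),.058); t=atz(f,(317,20),.05);print(e,c,t)
g=np.array([.4157,-.165]);u=np.array([np.cos(1.4755),np.sin(1.4755)])
print(proj(f,[[*(g+u*l),z] for l,z in [(-.056,.058),(.056,.058),(.1,.05)]]))
for q in [(289,10),(345,11),(292,214),(340,214)]: print(atz(f,q,.012))
E
```

```text
[ 0.41083575 -0.21642566  0.058     ] [ 0.42142067 -0.1060063   0.058     ] [ 0.42660707 -0.05552945  0.05      ]
[[316.24609249 190.93251184]
 [316.40982239  79.57249115]
 [316.51378676  31.44882476]]
[ 0.39909974 -0.03604993  0.012     ]
[ 0.45703439 -0.04244243  0.012     ]
[ 0.37624111 -0.26147456  0.012     ]
[ 0.43532307 -0.26695724  0.012     ]
```

Request:
{"fn": "drive_tool", "kwargs": {"series": [[-469,2.5,59,0,-49.9,0,70],[-469,2.5,59,0,-49.9,0,70],[-469,2.5,59,0,-49.9,0,70],[-469,2.5,59,0,-49.9,0,70],[-469,2.5,59,0,-49.9,0,70]]}}

```text
clock: 1.7
tcp_pos: [0.4663, 0.0443, 0.2503]
orientation: [-1.447, 0.712, -0.71]
contact_force: [1.3, -0.8, -0.5]
grip_width: 0.0701
```

```bash
python3 - <<'E'
from h import *
f=snap('wrist','w2');print(pose()[0]);rel([.5145,.2715,.23],Rt(D,zd(45)))
E
```

```text
[0.46740847 0.05371576 0.25113899]
row [-140.3, 23.3, 172.8] [-0.5, -6.27, -0.29] dist 224 ang 6.3 rows 4.5
```

View pics/w2.png

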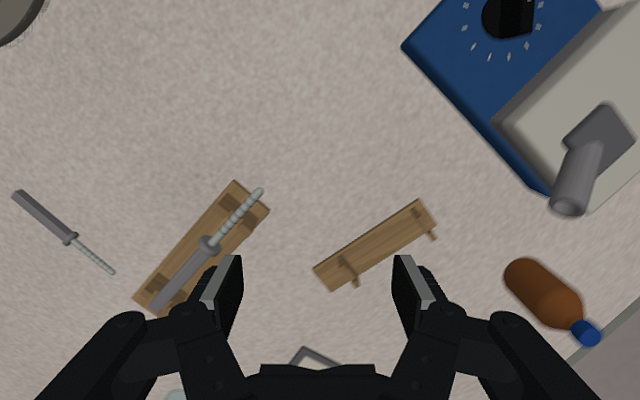

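Request:
{"fn": "drive_tool", "kwargs": {"series": [[-140,23,173,0,-6,0,60],[-140,23,173,0,-6,0,60],[-140,23,173,0,-6,0,60],[-140,23,173,0,-6,0,60],[-140,23,173,0,-6,0,60]]}}

```text
clock: 2.25
tcp_pos: [0.5148, 0.2744, 0.2298]
orientation: [-1.471, 0.617, -0.614]
contact_force: [0.8, 0.6, 0.3]
grip_width: 0.0605
```

Request:
{"fn": "drive_tool", "kwargs": {"series": [[0,0,0,0,0,0,60],[0,0,0,0,0,0,60]]}}

```text
clock: 2.45
tcp_pos: [0.5144, 0.2747, 0.2291]
orientation: [-1.472, 0.617, -0.612]
contact_force: [-0.2, -0.5, -0.0]
grip_width: 0.0601
```

```bash
python3 - <<'E'
from h import *
f=snap('wrist','w3');print(pose()[0]);rel([.5145,.2715,.23],Rt(D,zd(45)))
E
```

```text
[0.51478751 0.27317252 0.22927395]
row [1.0, -0.7, -1.4] [-0.44, -0.24, -0.32] dist 2 ang 0.6 rows 0.1
```

View pics/w3.png

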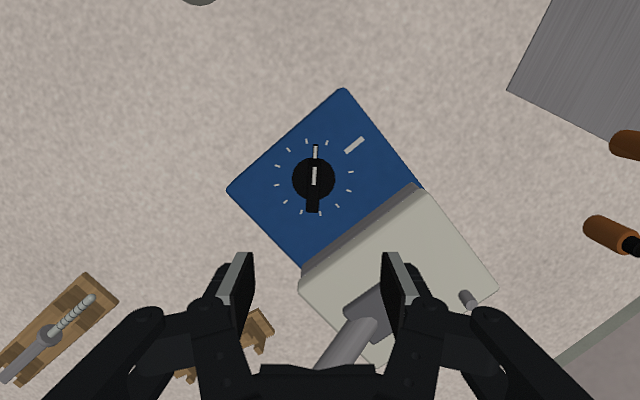

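```bash
python3 - <<'E'
from h import *
crop('w3',215,75,440,285,3)
f=load('w3')
b=np.array([.6141,.263]);c,s=np.cos(BY),np.sin(BY)
L=lambda x,y,z:[b[0]+c*x-s*y,b[1]+s*x+c*y,z]
print(proj(f,[L(-.1,0,.056),L(-.1,0,.092),L(-.15,.08,.05),L(-.15,-.08,.05),L(-.035,.077,.105),L(.03,-.103,.145),L(-.035,-.077,.105)]).round(1))
E
```

```text
[[313.7 179.5]
 [313.6 189.7]
 [344.2  84.3]
 [222.4 191.3]
 [431.3 193.5]
 [320.3 382.8]
 [296.3 294.7]]
```

View pics/w3_c215_75.png

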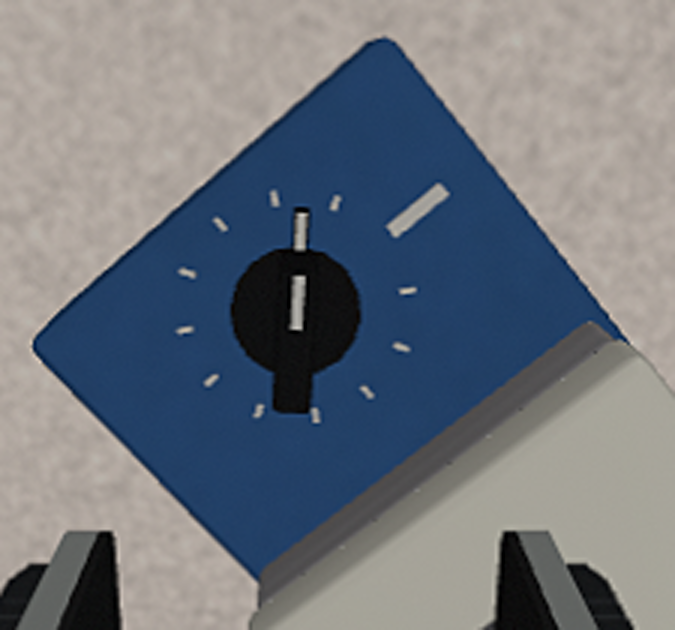

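```bash
python3 - <<'E'
from h import *
f=load('w3')
q=lambda u,v,z:atz(f,(215+(u+.5)/3-.5,75+(v+.5)/3-.5),z)
C=q(297,311,.056);print(C)
a=lambda d:np.degrees(np.arctan2(d[1],d[0])).round(1)
print('nose',a(q(302,218,.058)-C),'barline',a(q(299,276,.092)-q(296,330,.092)))
m1,m2=q(395,231,.05),q(447,190,.05);print('mark',a(m2-m1),a((m1+m2)/2-C), m1,m2)
e1,e2=q(35,345,.05),q(383,38,.05);print('front edge',e1,e2,a(e2-e1))
k=q(291,412,.092);print('bar far end',k, 'mid top', (k+q(299,276,.092))/2)
E
```

```text
[0.51358602 0.27231367 0.056     ]
nose 131.7 barline 131.6
mark 83.8 83.3 [0.51848093 0.31310523 0.05      ] [0.5207763  0.33429426 0.05      ]
front edge [0.45963609 0.20009555 0.05      ] [0.47210338 0.35231066 0.05      ] 85.3
bar far end [0.52795511 0.25527996 0.092     ] mid top [0.51410493 0.2709985  0.092     ]
```

```bash
python3 - <<'E'
from h import *
rel([.514,.2718,.064],Rt(D,zd(41.7)))
E
```

```text
row [1.3, 165.3, -2.8] [-0.43, 3.06, -0.33] dist 165 ang 3.1 rows 3.3
```

Request:
{"fn": "drive_tool", "kwargs": {"series": [[1.3,50,-2.8,-0.4,3,-0.3,45],[1.3,100,-2.8,-0.4,3,-0.3,45],[1.3,135,-2.8,-0.4,3,-0.3,45],[1.3,165,-2.8,-0.4,3,-0.3,45],[1.3,165,-2.8,-0.4,3,-0.3,45]]}}

```text
clock: 3.0
tcp_pos: [0.5121, 0.2673, 0.0606]
orientation: [-1.475, 0.664, -0.657]
contact_force: [-1.4, 0.2, -0.3]
grip_width: 0.045
```

Request:
{"fn": "drive_tool", "kwargs": {"series": [[0,0,0,0,0,0,45]]}}

```text
clock: 3.1
tcp_pos: [0.5128, 0.2665, 0.0617]
orientation: [-1.474, 0.664, -0.659]
contact_force: [0.3, -0.1, 0.1]
grip_width: 0.045
```

```bash
python3 - <<'E'
from h import *
f=snap('wrist','w4');print(pose()[0]);rel([.514,.2718,.063],Rt(D,zd(41.7)))
E
```

```text
[0.51284794 0.26577418 0.06162857]
row [-3.8, -1.4, 4.8] [0.44, -0.23, 0.02] dist 6 ang 0.5 rows 0.1
```

View pics/w4.png

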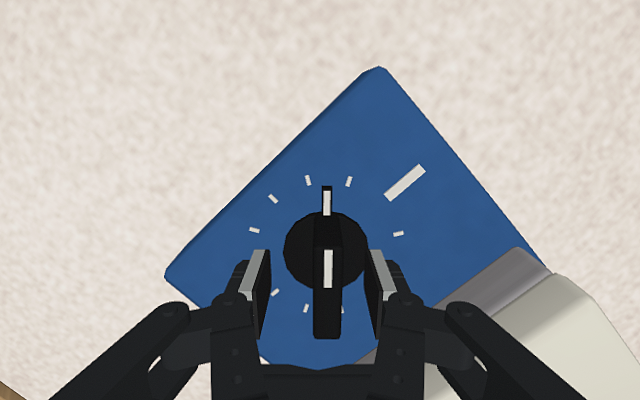

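The bar is between the open pads, with its line at (328,265) against the pads' centre near (320,290). I'll shift a few mm and close.

Request:
{"fn": "drive_tool", "kwargs": {"series": [[-4,-1.5,4.5,0.4,0,0,45],[-4,-1.5,4.5,0.4,0,0,45],[-4,-1.5,4.5,0.4,0,0,5],[-4,-1.5,4.5,0.4,0,0,5],[-4,-1.5,4.5,0.4,0,0,5]], "squeeze": 30}}

```text
clock: 3.65
tcp_pos: [0.5138, 0.2719, 0.0637]
orientation: [-1.468, 0.661, -0.662]
contact_force: [-1.2, -0.7, 4.0]
grip_width: 0.0113
```

Request:
{"fn": "drive_tool", "kwargs": {"series": [[0,0,0,0,0,0,5],[0,0,0,0,0,0,5],[0,0,0,0,0,0,5]]}}

```text
clock: 3.95
tcp_pos: [0.5138, 0.2719, 0.0637]
orientation: [-1.468, 0.661, -0.662]
contact_force: [-0.3, -0.8, 2.5]
grip_width: 0.0115
```

```bash
python3 - <<'E'
from h import *
o=r.get_obs();print(pose()[0],o['grip_width'],o['contact_force'],o['moment']);rel([.514,.2718,.063],Rt(D,zd(41.7-47.2)))
p,Rm=pose();print(np.degrees(np.arctan2(Rm[1,2],Rm[0,2])))
E
```

```text
[0.51381868 0.271915   0.06369176] 0.011464876188272669 [-0.26378882 -0.78844928  2.51032573] [-0.10285596  0.12492607 -0.05091848]
row [0.2, 0.7, 0.1] [-0.01, 46.97, 0.04] dist 1 ang 47.0 rows 5.5
41.4724097024786
```

Request:
{"fn": "drive_tool", "kwargs": {"series": [[0,0,0,0,8,0,5],[0,0,0,0,16,0,5],[0,0,0,0,24,0,5],[0,0,0,0,32,0,5],[0,0,0,0,40,0,5]]}}

```text
clock: 4.45
tcp_pos: [0.5145, 0.2722, 0.0637]
orientation: [-1.217, 1.193, -1.195]
contact_force: [2.6, 1.2, -0.9]
grip_width: 0.0113
```

```bash
python3 - <<'E'
from h import *
p,Rm=pose();print(p,np.degrees(np.arctan2(Rm[1,2],Rm[0,2])),r.get_obs()['contact_force']);rel([.5138,.2719,.0637],Rt(D,zd(-5.5)))
E
```

```text
[0.51447628 0.27217775 0.06370902] 1.1500628208107297 [ 2.59507357  1.15479643 -0.9478126 ]
row [0.3, 0.0, -0.7] [-0.09, 6.65, -0.01] dist 1 ang 6.7 rows 0.8
```

Request:
{"fn": "drive_tool", "kwargs": {"series": [[0,0,0,0,6.7,0,5],[0,0,0,0,6.7,0,5],[0,0,0,0,6.7,0,5]]}}

```text
clock: 4.75
tcp_pos: [0.5146, 0.2722, 0.0637]
orientation: [-1.162, 1.276, -1.279]
contact_force: [1.3, -0.8, 0.4]
grip_width: 0.0113
```

Request:
{"fn": "drive_tool", "kwargs": {"series": [[0,0,0,0,0,0,35],[0,0,0,0,0,0,35],[0,0,0,0,0,0,35]]}}

```text
clock: 5.05
tcp_pos: [0.5145, 0.2722, 0.0636]
orientation: [-1.163, 1.276, -1.278]
contact_force: [0.6, -0.1, 0.0]
grip_width: 0.0352
```

```bash
python3 - <<'E'
from h import *
f=snap('wrist','w5');p,Rm=pose();print(p,np.degrees(np.arctan2(Rm[1,2],Rm[0,2])),r.get_obs()['grip_width'])
E
```

```text
[0.51448335 0.27213507 0.06359032] -5.324215435352362 0.03480681004978929
```

View pics/w5.png

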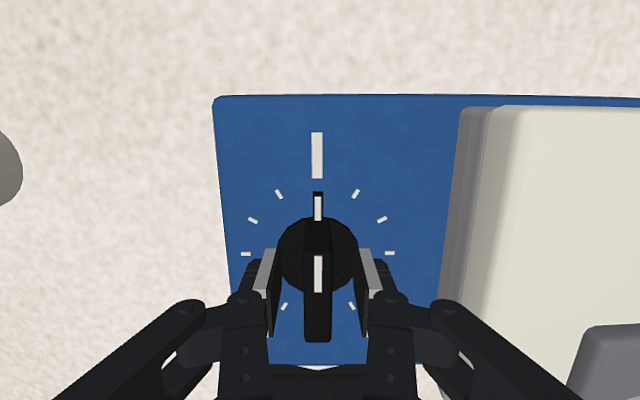

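The pointer nose (318,207) is in line with the long mark (317,155), and the fingers are clear. Next I'll lift and look at the tube.

Request:
{"fn": "drive_tool", "kwargs": {"series": [[0,-50,0,0,0,0,45],[0,-100,0,0,0,0,60],[0,-150,0,0,0,0,60],[0,-200,0,0,0,0,60],[0,-230,0,0,0,0,60]]}}

```text
clock: 5.6
tcp_pos: [0.5149, 0.273, 0.2981]
orientation: [-1.158, 1.274, -1.277]
contact_force: [1.0, 0.8, -0.0]
grip_width: 0.0601
```

```bash
python3 - <<'E'
from h import *
rel([.63,.19,.30],Rt(D,zd(-5)))
E
```

```text
row [72.1, -1.5, 122.3] [-0.33, -0.29, -0.18] dist 142 ang 0.5 rows 2.8
```

Request:
{"fn": "drive_tool", "kwargs": {"series": [[72,0,122,0,0,0,60],[72,0,122,0,0,0,60],[72,0,122,0,0,0,60],[72,0,122,0,0,0,60],[72,0,122,0,0,0,60]]}}

```text
clock: 6.1
tcp_pos: [0.6301, 0.1891, 0.2979]
orientation: [-1.158, 1.276, -1.278]
contact_force: [-0.2, 1.1, -0.4]
grip_width: 0.0597
```

```bash
python3 - <<'E'
from h import *
f=snap('wrist','w6')
b=np.array([.6141,.263]);c,s=np.cos(BY),np.sin(BY)
L=lambda x,y,z:[b[0]+c*x-s*y,b[1]+s*x+c*y,z]
print(proj(f,[L(.03,-.1035,.145)]),pose()[0])
E
```

```text
[[325.47382491 213.14013701]] [0.62906381 0.19066821 0.29815943]
```

View pics/w6.png

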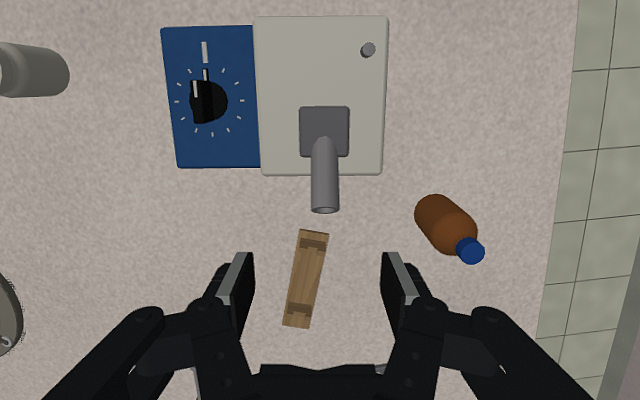

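Request:
{"fn": "drive_tool", "kwargs": {"series": [[120,0,0,0,0,0,60],[120,0,0,0,0,0,60],[120,0,0,0,0,0,60],[120,0,0,0,0,0,60],[120,0,0,0,0,0,60]]}}

```text
clock: 6.65
tcp_pos: [0.6173, 0.0731, 0.2981]
orientation: [-1.159, 1.273, -1.274]
contact_force: [0.5, 0.7, 0.4]
grip_width: 0.0596
```

```bash
python3 - <<'E'
from h import *
f=snap('wrist','w7')
b=np.array([.6141,.263]);c,s=np.cos(BY),np.sin(BY)
L=lambda x,y,z:[b[0]+c*x-s*y,b[1]+s*x+c*y,z]
print(proj(f,[L(.03,-.1035,.145)]),pose()[0])
E
```

```text
[[328.89466888  85.19188059]] [0.61739471 0.07402068 0.29807067]
```

View pics/w7.png

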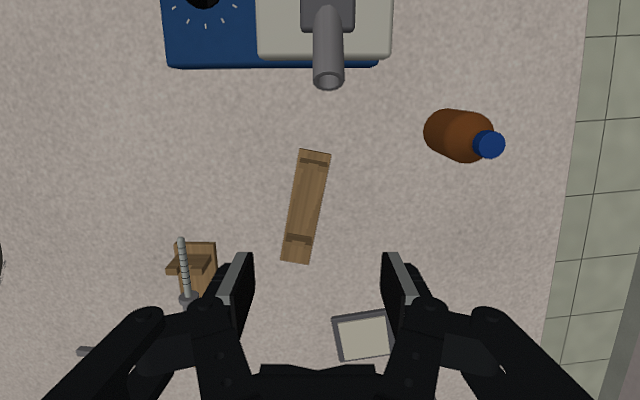

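```bash
python3 - <<'E'
from h import *
crop('w6',285,95,365,225,5);crop('w7',290,0,370,100,6)
a=cv2.imread('pics/w6_c285_95.png');b=cv2.imread('pics/w7_c290_0.png')
h=max(a.shape[0],b.shape[0]);o=np.zeros((h,a.shape[1]+b.shape[1],3),np.uint8);o[:a.shape[0],:a.shape[1]]=a;o[:b.shape[0],a.shape[1]:]=b
print(o.shape);cv2.imwrite('pics/tube.png',o[:600] if h<=600 else o)
E
```

```text
(650, 880, 3)
```

```bash
python3 -c "
import cv2;o=cv2.imread('pics/tube.png');cv2.imwrite('pics/tube2.png',o[50:650,:800])"
```

```text
(no output)
```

View pics/tube2.png

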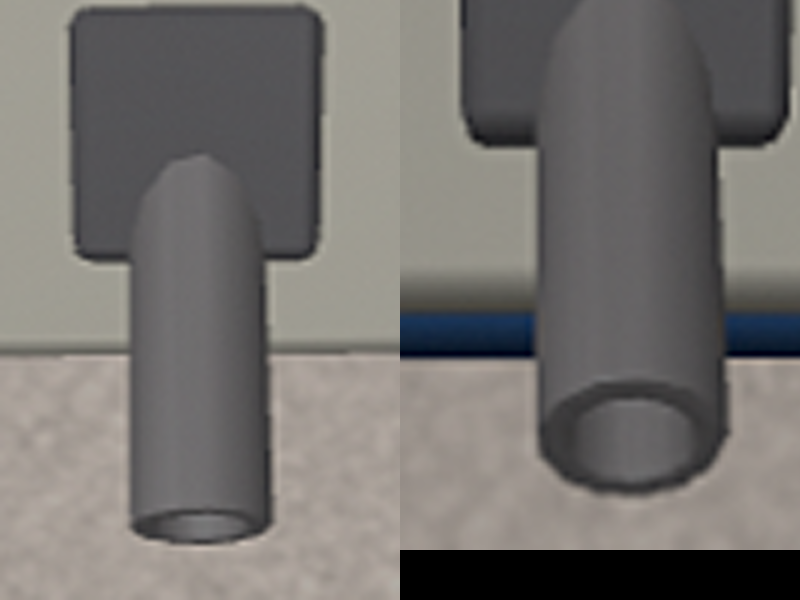

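```bash
python3 - <<'E'
from h import *
a=load('w6');b=load('w7');T=load('top0');S=load('scene0')
print(a['intrinsics'][0,0])
ra,rb=ray(a,(325.0,209.8)),ray(b,(328.4,80.75))
print('wrist tri',tri(ra,rb)); print('at z .145',atz(a,(325.0,209.8),.145),atz(b,(328.4,80.75),.145))
# lens in w1: lens ring etc; rod yaw
# tube axis upper: w6 axis at (198,300)->; w7 axis
p=lambda o,s,q:((q[0]+.5)/s-.5+o[0],(q[1]+.5)/s-.5+o[1])
# tube silhouette centre lines in w6 (crop5): near row 300: x 131..266
print(atz(a,p((285,95),5,(198.5,310+50)),.145), atz(b,p((290,0),6,(628-400,150+50)),.145))
E
```

```text
329.44658528603816
wrist tri [0.6350854  0.16096662 0.145545  ]
at z .145 [0.63508128 0.16076767 0.145     ] [0.63510795 0.16098208 0.145     ]
[0.6381166  0.20273393 0.145     ] [0.63749307 0.19856041 0.145     ]
```

```bash
python3 - <<'E'
from h import *
rel([.416,-.163,.20],Rt(D,zd(-5.5)))
E
```

```text
row [254.3, 96.0, -180.2] [-0.26, 0.46, -0.28] dist 326 ang 0.6 rows 6.5
```

Request:
{"fn": "drive_tool", "kwargs": {"series": [[254,96,-180,-0.3,0.5,-0.3,60],[254,96,-180,-0.3,0.5,-0.3,60],[254,96,-180,-0.3,0.5,-0.3,60],[254,96,-180,-0.3,0.5,-0.3,60],[254,96,-180,-0.3,0.5,-0.3,60]]}}

```text
clock: 7.2
tcp_pos: [0.4616, -0.108, 0.222]
orientation: [-1.164, 1.277, -1.277]
contact_force: [0.7, -0.4, 0.3]
grip_width: 0.0599
```

```bash
python3 - <<'E'
from h import *
print(pose()[0])
rel([.416,-.163,.10],Rt(D,zd(-5.5)))
E
```

```text
[ 0.46160239 -0.1079994   0.22198599]
row [59.0, 122.0, -40.4] [-0.01, 0.22, -0.01] dist 141 ang 0.2 rows 2.8
```

Request:
{"fn": "drive_tool", "kwargs": {"series": [[40,30,-27,0,0.2,0,60],[59,70,-40,0,0.2,0,60],[59,110,-40,0,0.2,0,60],[59,122,-40,0,0.2,0,60],[59,122,-40,0,0.2,0,60]]}}

```text
clock: 7.7
tcp_pos: [0.4164, -0.1608, 0.099]
orientation: [-1.165, 1.28, -1.274]
contact_force: [0.9, -0.1, -0.9]
grip_width: 0.0601
```

```bash
python3 - <<'E'
from h import *
f=snap('wrist','w8');print(pose()[0])
rel([.416,-.163,.031],Rt(D,zd(-5.5)))
g=np.array([.416,-.163]);u=np.array([np.cos(1.4755),np.sin(1.4755)])
print(proj(f,[[*(g+u*l),z] for l,z in [(-.056,.058),(.056,.058),(.154,.05)]]))
E
```

```text
[ 0.41769092 -0.16123012  0.10042992]
row [2.0, 69.4, -1.5] [-0.02, 0.22, -0.07] dist 69 ang 0.2 rows 1.4
[[317.4321517  310.29430668]
 [318.04364582 140.6718522 ]
 [318.72479897 -55.8281146 ]]
```

View pics/w8.png

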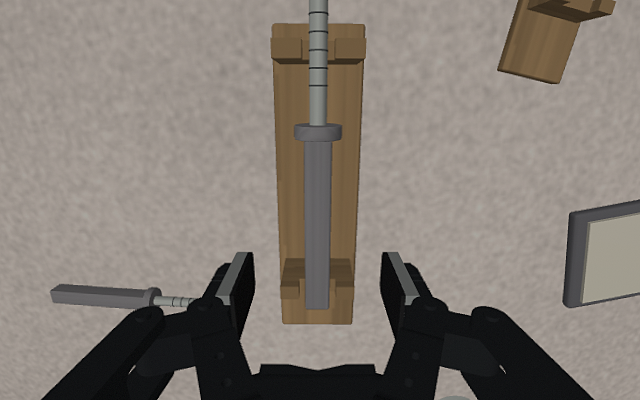

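The rod's handle runs from (317,308) to its collar near (318,135), centred between the pads as predicted. I'll descend and grip.

Request:
{"fn": "drive_tool", "kwargs": {"series": [[2,45,-1.5,0,0.2,0,60],[2,69,-1.5,0,0.2,0,60],[2,69.5,-1.5,0,0.2,0,60],[2,69.5,-1.5,0,0.2,0,10],[2,69.5,-1.5,0,0.2,0,10]], "squeeze": 70}}

```text
clock: 8.25
tcp_pos: [0.4181, -0.1631, 0.0329]
orientation: [-1.16, 1.276, -1.28]
contact_force: [0.3, -0.9, 0.2]
grip_width: 0.0317
```

Request:
{"fn": "drive_tool", "kwargs": {"series": [[0,0,0,0,0,0,8],[0,0,0,0,0,0,8],[0,0,0,0,0,0,8],[0,0,0,0,0,0,8]]}}

```text
clock: 8.65
tcp_pos: [0.4194, -0.1634, 0.0345]
orientation: [-1.158, 1.273, -1.282]
contact_force: [-1.3, 1.2, 11.8]
grip_width: 0.0147
```

```bash
python3 - <<'E'
from h import *
o=r.get_obs();p,Rm=pose();print(p,Rm.round(4),o['grip_width'],o['contact_force'],o['moment'])
E
```

```text
[ 0.41940266 -0.16336486  0.03450594] [[-9.480e-02  6.800e-03  9.955e-01]
 [-9.955e-01 -8.000e-04 -9.480e-02]
 [ 2.000e-04 -1.000e+00  6.800e-03]] 0.014691242052194608 [-1.33285384  1.19206831 11.75319913] [0.22637721 0.39992213 0.01040027]
```

Request:
{"fn": "drive_tool", "kwargs": {"series": [[0,-10,0,0,0,0,8],[0,-40,0,0,0,0,8],[0,-80,0,0,0,0,8],[0,-120,0,0,0,0,8],[0,-160,0,0,0,0,8]]}}

```text
clock: 9.15
tcp_pos: [0.4177, -0.163, 0.1969]
orientation: [-1.158, 1.273, -1.282]
contact_force: [2.1, -0.2, -2.5]
grip_width: 0.0151
```

Request:
{"fn": "drive_tool", "kwargs": {"series": [[0,0,0,0,0,0,8]]}}

```text
clock: 9.25
tcp_pos: [0.4208, -0.1637, 0.2025]
orientation: [-1.153, 1.265, -1.289]
contact_force: [1.4, -0.3, -2.3]
grip_width: 0.0147
```

```bash
python3 - <<'E'
from h import *
o=r.get_obs();p,Rm=pose();print(p,Rm.round(4),o['grip_width'],o['contact_force'],o['moment'])
f=snap('wrist','w9');s=snap('scene','s9');t=snap('top','t9')
# predicted rod
def rodpts(p,Rm,off=.0155,dx=0): 
    return [p-Rm[:,1]*off-Rm[:,0]*(l+dx) for l in (-.056,0,.056,.154)]
P=rodpts(p,Rm)
for q in (f,s,t): print(proj(q,P).round(1).tolist())
crop('s9',220,150,320,270,5);crop('t9',290,190,420,270,6)
E
```

```text
[ 0.42078261 -0.16374513  0.20250266] [[-0.0949  0.0166  0.9953]
 [-0.9955 -0.0043 -0.0948]
 [ 0.0027 -0.9999  0.017 ]] 0.014736091952482757 [ 1.42985806 -0.27553943 -2.25844894] [-0.05282682 -0.03107265 -0.06780944]
[[318.0, 376.7], [318.0, 280.9], [318.1, 155.9], [318.1, -147.1]]
[[230.5, 202.6], [248.7, 189.8], [265.8, 177.8], [293.5, 158.4]]
[[405.0, 236.4], [379.1, 234.8], [353.3, 233.2], [308.3, 230.3]]
```

View pics/w9.png

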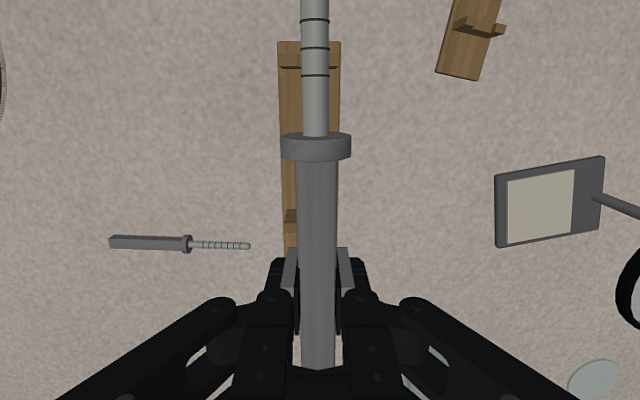

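View pics/s9.png

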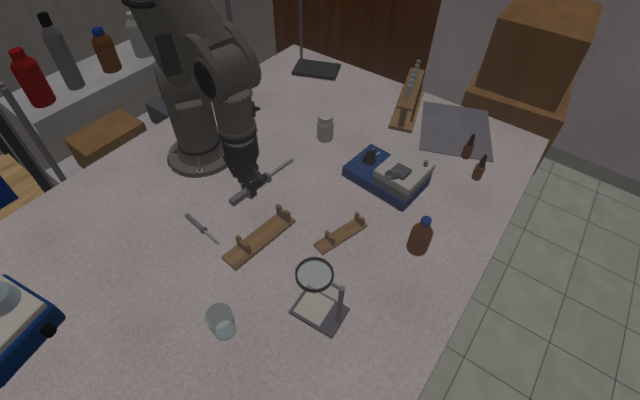

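View pics/t9.png

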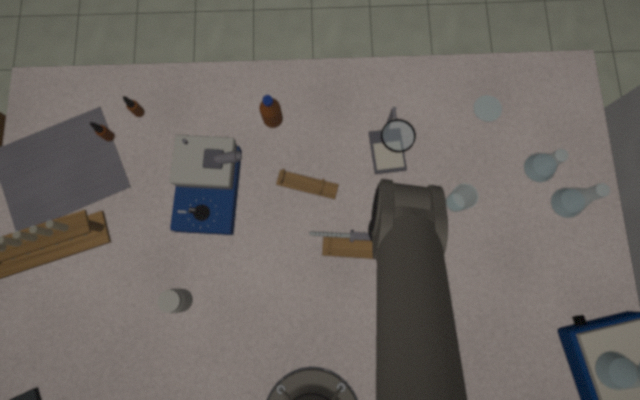

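```bash
python3 - <<'E'
from h import *
a=cv2.imread('pics/s9.png')[145:215,220:310];b=cv2.imread('pics/t9.png')[210:260,300:385]
cv2.imwrite('pics/j9.png',np.hstack([cv2.resize(np.pad(x,((0,70-x.shape[0]),(0,90-x.shape[1]),(0,0))),None,fx=4.4,fy=4.4*1.0,interpolation=cv2.INTER_CUBIC) for x in (a,b)]))
E
```

```text
(no output)
```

View pics/j9.png

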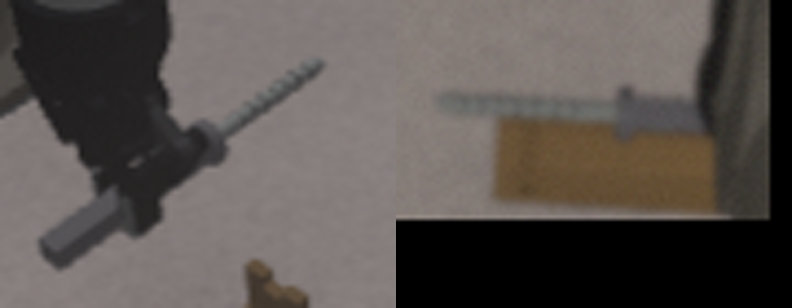

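```bash
python3 - <<'E'
from h import *
s=load('s9');t=load('t9');p,Rm=pose()
for st in [(292.8,159.2)]:
  tip=tri(ray(s,st),ray(t,(309.7,232.4)));print(tip, 'tool',Rm.T@(tip-p))
# wrist: collar front edge & handle; rod direction
f=load('w9')
print(atz(f,(315,135),p[2]+.0155))
for uv in [(315.5,145),(314.5,60),(318,365)]: 
    c,d=ray(f,uv); d=Rm.T@d;c=Rm.T@(c-p); k=(-.0155-c[1])/d[1];print('tool',(c+k*d)*1e3)
E
```

```text
[ 0.43210514 -0.01204819  0.21389271] tool [-0.15166941 -0.0171634   0.00076931]
[ 0.42541479 -0.10049619  0.21229533]
tool [-58.9816596  -15.5          2.67913642]
tool [-91.0210883  -15.5          2.36776833]
tool [ 54.56412714 -15.5          3.72098542]
```

```bash
cat >> h.py <<'E'
M=np.array([.6351,.160,.1452]); TY=85.2; TIP=np.array([-.154,-.016,0])
def ins(s,M=M,ty=TY,tilt=35.,TIP=TIP):
    a=np.radians(ty);t=np.radians(tilt)
    d=np.array([np.cos(t)*np.cos(a),np.cos(t)*np.sin(a),-np.sin(t)]);z=np.array([np.sin(a),-np.cos(a),0])
    Rm=np.c_[-d,np.cross(z,-d),z]; return M-d*s-Rm@TIP,Rm,d
E
python3 - <<'E'
from h import *
for s in (.06,.02,-.09):
    p,Rm,d=ins(s);print(p,d);rel(p,Rm)
rel([.56,-.05,.30],ins(0)[1])
E
```

```text
[ 0.61966347 -0.02382878  0.25483892] [ 0.06854488  0.81627916 -0.57357644]
row [-157.7, -56.8, 188.9] [-0.19, -0.75, -34.97] dist 253 ang 35.0 rows 5.1
[0.62240526 0.00882239 0.23189587] [ 0.06854488  0.81627916 -0.57357644]
row [-190.5, -33.9, 188.4] [-0.19, -0.75, -34.97] dist 270 ang 35.0 rows 5.4
[0.6299452  0.0986131  0.16880246] [ 0.06854488  0.81627916 -0.57357644]
row [-280.6, 29.2, 186.9] [-0.19, -0.75, -34.97] dist 338 ang 35.0 rows 6.8
row [-126.0, -102.3, 132.3] [-0.19, -0.75, -34.97] dist 209 ang 35.0 rows 4.2
```

Request:
{"fn": "drive_tool", "kwargs": {"series": [[-126,-102,132,-0.2,-0.7,-35,8],[-126,-102,132,-0.2,-0.7,-35,8],[-126,-102,132,-0.2,-0.7,-35,8],[-126,-102,132,-0.2,-0.7,-35,8],[-126,-102,132,-0.2,-0.7,-35,8]]}}

```text
clock: 9.9
tcp_pos: [0.562, -0.0432, 0.2984]
orientation: [-1.631, 0.927, -1.695]
contact_force: [-0.3, 0.8, -2.2]
grip_width: 0.0147
```

```bash
python3 - <<'E'
from h import *
print(pose()[0]);p,Rm,d=ins(.045);rel(p,Rm)
E
```

```text
[ 0.56195295 -0.0432367   0.29841276]
row [-59.4, 21.9, 56.2] [-0.23, 0.4, 0.11] dist 85 ang 0.5 rows 1.7
```

Request:
{"fn": "drive_tool", "kwargs": {"series": [[-30,11,40,-0.2,0.4,0.1,8],[-50,20,56,-0.2,0.4,0.1,8],[-59,22,56,-0.2,0.4,0.1,8],[-59,22,56,-0.2,0.4,0.1,8],[-59,22,56,-0.2,0.4,0.1,8]]}}

```text
clock: 10.4
tcp_pos: [0.6196, -0.0125, 0.2459]
orientation: [-1.63, 0.935, -1.699]
contact_force: [-0.1, -0.1, -2.1]
grip_width: 0.0148
```

```bash
python3 - <<'E'
from h import *
s=snap('scene','s10');t=snap('top','t10');f=snap('wrist','w10')
pp,RR=pose();p,Rm,d=ins(.045);rel(p,Rm)
tip=pp+RR@TIP; print('tip',tip,'axis',-RR[:,0])
for q in (s,t): print(proj(q,[tip,M]).round(1).tolist())
a=cv2.imread('pics/s10.png')[140:210,340:440];b=cv2.imread('pics/t10.png')[130:200,180:280]
cv2.imwrite('pics/j10.png',np.vstack([cv2.resize(x,None,fx=4,fy=4,interpolation=cv2.INTER_CUBIC) for x in (a,b)]))
E
```

```text
row [-1.9, 0.3, 0.4] [-0.07, -0.09, 0.03] dist 2 ang 0.1 rows 0.0
tip [0.63174981 0.12191394 0.1722851 ] axis [ 0.07009186  0.815876   -0.57396296]
[[381.9, 174.4], [388.5, 174.3]]
[[251.0, 152.4], [237.2, 155.1]]
```

View pics/j10.png

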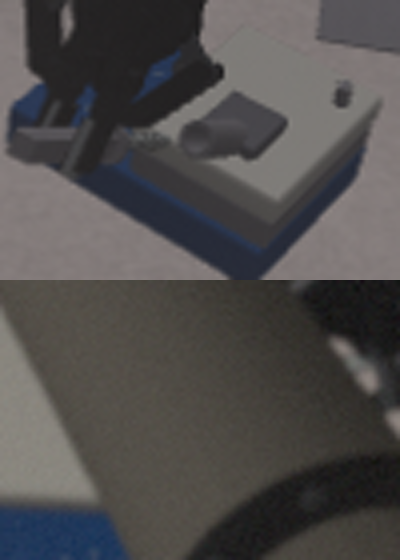

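View pics/w10.png

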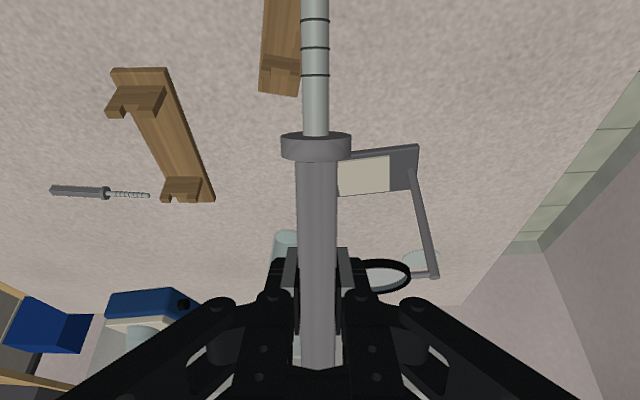

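```bash
python3 - <<'E'
from h import *
a=cv2.imread('pics/s10.png')[160:190,350:410];a=cv2.convertScaleAbs(a,alpha=1.6)
cv2.imwrite('pics/k10.png',cv2.resize(a,None,fx=12,fy=12,interpolation=cv2.INTER_CUBIC))
s=load('s10');pp,RR=pose();tip=pp+RR@TIP
print(proj(s,[tip,tip+RR[:,1]*.01,tip+RR[:,2]*.01]).round(2), proj(s,[pp+RR@np.array([-x/1e3,-.016,0]) for x in (64,90,120,154)]).round(1))
d=-RR[:,0]; z=-d
# rim circle
th=np.linspace(0,2*np.pi,9)[:-1]
for rr in(.009,.014): print(proj(s,[M+rr*(np.cos(q)*RR[:,1]+np.sin(q)*RR[:,2]) for q in th]).round(1).tolist())
E
```

```text
[[381.93 174.44]
 [380.3  177.72]
 [385.   176.19]] [[367.8 174.9]
 [372.1 174.8]
 [376.8 174.6]
 [381.9 174.4]]
[[387.1, 177.2], [389.4, 177.4], [391.2, 175.8], [391.4, 173.4], [389.9, 171.5], [387.6, 171.2], [385.8, 172.8], [385.6, 175.3]]
[[386.3, 178.7], [389.8, 179.1], [392.7, 176.7], [393.0, 172.8], [390.7, 169.9], [387.1, 169.5], [384.3, 172.0], [384.0, 175.8]]
```

View pics/k10.png

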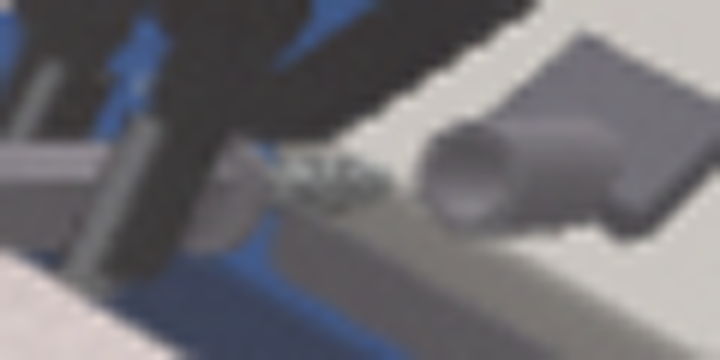

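Request:
{"fn": "drive_tool", "kwargs": {"series": [[-2,-1.2,-1.3,0,0,0,8],[-15,-1.2,-1.3,0,0,0,8],[-30,-1.2,-1.3,0,0,0,8],[-38,-1.2,-1.3,0,0,0,8],[-38,-1.2,-1.3,0,0,0,8]]}}

```text
clock: 11.05
tcp_pos: [0.6212, 0.0212, 0.2252]
orientation: [-1.628, 0.934, -1.698]
contact_force: [-0.5, 0.2, -1.7]
grip_width: 0.0147
```

```bash
python3 - <<'E'
from h import *
s=snap('scene','s11');pp,RR=pose();p,Rm,d=ins(.008);rel(p,Rm)
a=cv2.imread('pics/s11.png')[160:190,350:410];a=cv2.convertScaleAbs(a,alpha=1.6)
cv2.imwrite('pics/k11.png',cv2.resize(a,None,fx=12,fy=12,interpolation=cv2.INTER_CUBIC))
E
```

```text
row [0.6, 1.4, 1.9] [-0.05, 0.05, 0.04] dist 2 ang 0.1 rows 0.0
```

View pics/k11.png

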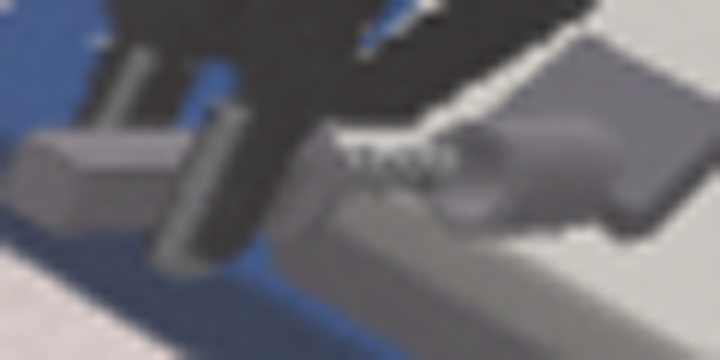

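Request:
{"fn": "drive_tool", "kwargs": {"series": [[0,0.8,0.8,0,0,0,8],[-6,0.8,0.8,0,0,0,8],[-12,0.8,0.8,0,0,0,8],[-18,0.8,0.8,0,0,0,8],[-18,0.8,0.8,0,0,0,8]]}}

```text
clock: 11.6
tcp_pos: [0.6231, 0.0354, 0.2141]
orientation: [-1.629, 0.934, -1.698]
contact_force: [-0.4, -0.1, -1.7]
grip_width: 0.0144
```

```bash
python3 - <<'E'
from h import *
s=snap('scene','s12');pp,RR=pose();p,Rm,d=ins(-.01);rel(p,Rm);o=r.get_obs();print(RR.T@o['contact_force'],RR.T@o['moment'])
a=cv2.imread('pics/s12.png')[160:190,350:410];a=cv2.convertScaleAbs(a,alpha=1.6)
cv2.imwrite('pics/k12.png',cv2.resize(a,None,fx=12,fy=12,interpolation=cv2.INTER_CUBIC))
E
```

```text
row [1.3, 0.6, 1.3] [-0.05, 0.11, 0.03] dist 2 ang 0.1 rows 0.0
[-0.44368534  2.12331912  1.02115328] [-0.01609954  0.003088    0.81052112]
```

View pics/k12.png

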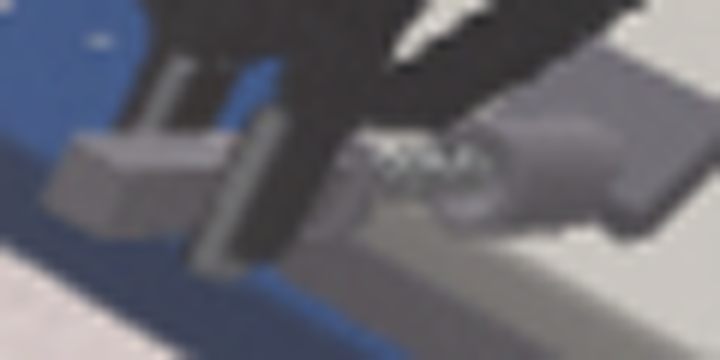

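Request:
{"fn": "drive_tool", "kwargs": {"series": [[-6,0.5,0.5,0,0,0,8],[-12,0.5,0.5,0,0,0,8],[-18,0.5,0.5,0,0,0,8],[-24,0.5,0.5,0,0,0,8],[-24,0.5,0.5,0,0,0,8]]}}

```text
clock: 12.15
tcp_pos: [0.6251, 0.0553, 0.1995]
orientation: [-1.63, 0.933, -1.696]
contact_force: [-0.4, -0.2, -2.9]
grip_width: 0.0144
```

```bash
python3 - <<'E'
from h import *
s=snap('scene','s13');f=snap('wrist','w13');pp,RR=pose();p,Rm,d=ins(-.034);rel(p,Rm);o=r.get_obs();print(RR.T@o['contact_force'],RR.T@o['moment'])
a=cv2.imread('pics/s13.png')[160:190,350:410];a=cv2.convertScaleAbs(a,alpha=1.6)
cv2.imwrite('pics/k13.png',cv2.resize(a,None,fx=12,fy=12,interpolation=cv2.INTER_CUBIC))
E
```

```text
row [1.5, 0.1, 0.9] [-0.05, 0.14, 0.04] dist 2 ang 0.2 rows 0.0
[-0.90857125  1.06858679 -0.40260845] [0.02217512 0.07339796 0.83926541]
```

View pics/k13.png

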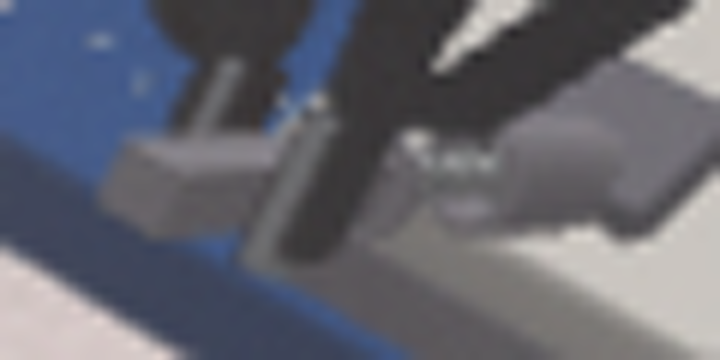

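View pics/w13.png

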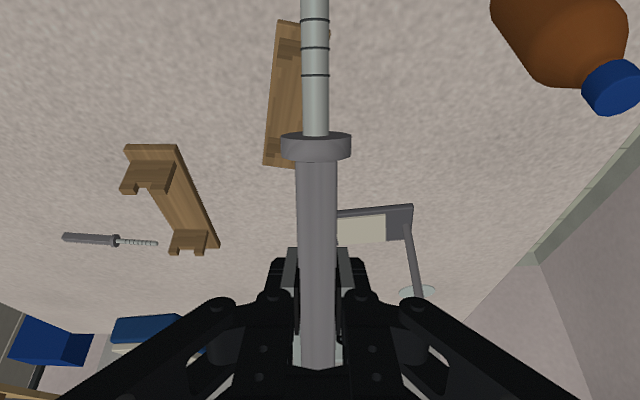

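No contact force, and the rod is entering the tube mouth at about (465,165) in the crop. I'll keep going in.

Request:
{"fn": "drive_tool", "kwargs": {"series": [[-6,0.3,0.3,0,0,0,8],[-12,0.3,0.3,0,0,0,8],[-18,0.3,0.3,0,0,0,8],[-24,0.3,0.3,0,0,0,8],[-24,0.3,0.3,0,0,0,8]]}}

```text
clock: 12.75
tcp_pos: [0.6269, 0.0748, 0.1853]
orientation: [-1.63, 0.933, -1.696]
contact_force: [0.5, 0.1, -1.6]
grip_width: 0.0145
```

```bash
python3 - <<'E'
from h import *
f=snap('wrist','w14');pp,RR=pose();p,Rm,d=ins(-.058);rel(p,Rm);o=r.get_obs();print(RR.T@o['contact_force'],RR.T@o['moment'])
crop('w14',220,0,420,180,4)
E
```

```text
row [2.2, -0.2, 0.9] [-0.04, 0.2, 0.04] dist 2 ang 0.2 rows 0.0
[-1.74847336  1.89045007 -0.90458136] [ 2.43322433e-04 -2.92966071e-02  8.35846793e-01]
```

View pics/w14.png

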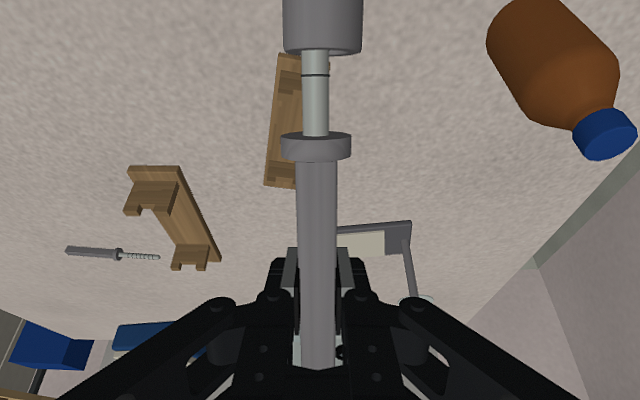

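Request:
{"fn": "drive_tool", "kwargs": {"series": [[-3,0,2.3,0,0,0,8],[-9,0,2.3,0,0,0,8],[-15,0,2.3,0,0,0,8],[-20,0,2.3,0,0,0,8],[-20,0,2.3,0,0,0,8]]}}

```text
clock: 13.3
tcp_pos: [0.6303, 0.0914, 0.1735]
orientation: [-1.631, 0.932, -1.695]
contact_force: [0.1, 0.1, -1.7]
grip_width: 0.0147
```

```bash
python3 - <<'E'
from h import *
f=snap('wrist','w15');pp,RR=pose();p,Rm,d=ins(-.078);rel(p,Rm);o=r.get_obs();print(RR.T@o['contact_force'],RR.T@o['moment'])
crop('w15',220,0,420,180,4)
E
```

```text
row [2.9, -0.3, -1.2] [-0.04, 0.26, 0.05] dist 3 ang 0.3 rows 0.1
[-1.27255717  1.69373986  0.56374448] [-0.0061526  -0.0348862   0.76010218]
```

View pics/w15_c220_0.png

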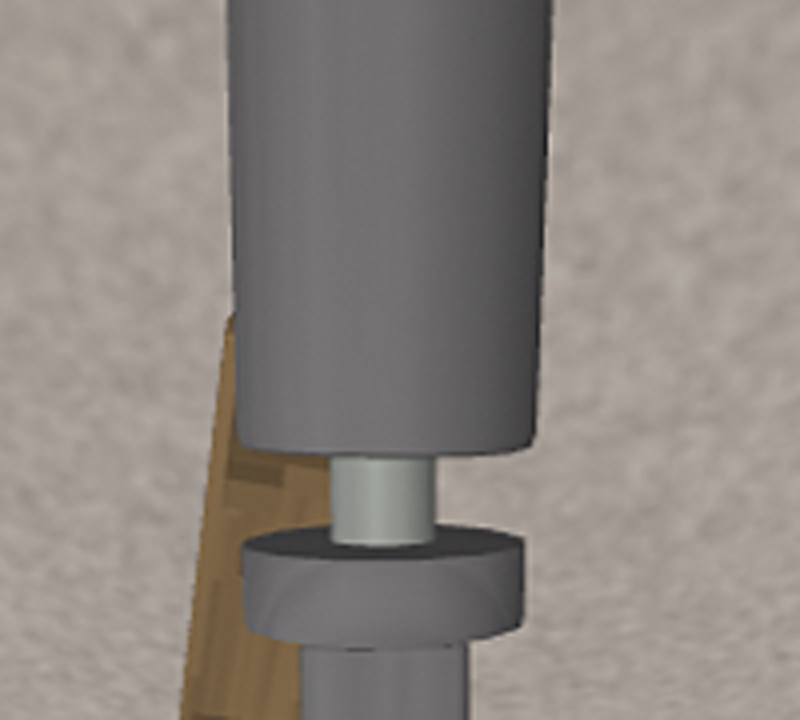

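Request:
{"fn": "drive_tool", "kwargs": {"series": [[-4,0,0.3,0,0,0,8],[-8,0,0.3,0,0,0,8],[-10,0,0.3,0,0,0,8],[-11,0,0.3,0,0,0,8]]}}

```text
clock: 13.75
tcp_pos: [0.6314, 0.098, 0.1685]
orientation: [-1.633, 0.932, -1.7]
contact_force: [-3.4, -6.1, 6.1]
grip_width: 0.0147
```

```bash
python3 - <<'E'
from h import *
f=snap('wrist','w16');pp,RR=pose();p,Rm,d=ins(-.09);rel(p,Rm);o=r.get_obs();print(RR.T@o['contact_force'],RR.T@o['moment'])
crop('w16',220,0,420,180,4)
E
```

```text
row [-0.2, -0.5, -1.4] [0.02, 0.17, 0.26] dist 2 ang 0.3 rows 0.0
[ 6.19905851 -1.44808226 -3.0623195 ] [-0.43154156 -0.03308475 -0.65436243]
```

View pics/w16_c220_0.png

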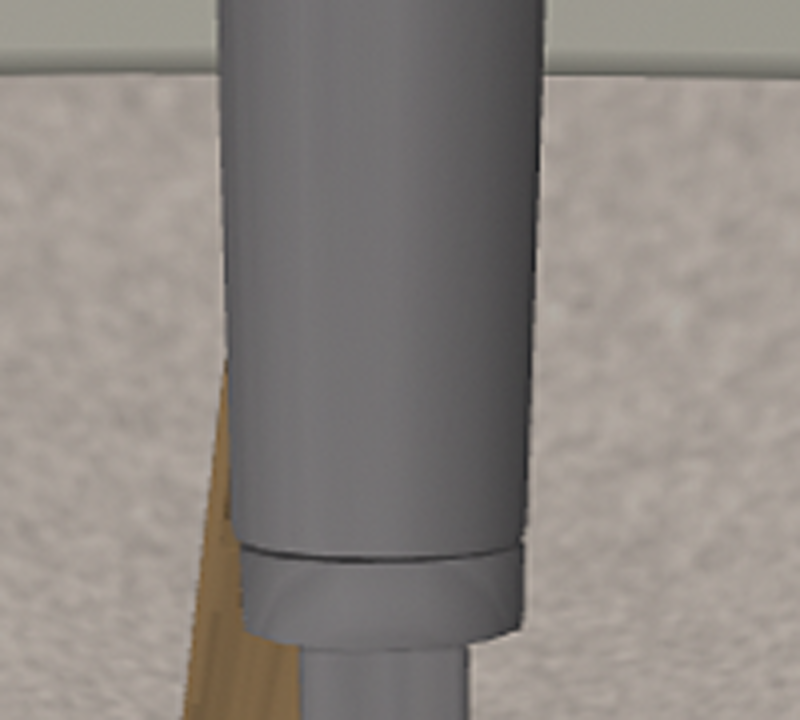

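The collar is flush against the mouth at row 550 of the crop, with an axial reaction of about 7 N. I'll press slightly and dwell.

Request:
{"fn": "drive_tool", "kwargs": {"series": [[-1,0,0,0,0,0,8],[-2,0,0,0,0,0,8],[-2,0,0,0,0,0,8],[-2,0,0,0,0,0,8],[-2,0,0,0,0,0,8]]}}

```text
clock: 14.3
tcp_pos: [0.6314, 0.098, 0.1685]
orientation: [-1.635, 0.931, -1.703]
contact_force: [-3.2, -5.5, 6.6]
grip_width: 0.0148
```

```bash
python3 - <<'E'
from h import *
f=snap('wrist','w17');pp,RR=pose();p,Rm,d=ins(-.09);rel(p,Rm);o=r.get_obs();print(RR.T@o['contact_force'],RR.T@o['moment'])
crop('w17',220,0,420,180,4)
E
```

```text
row [-0.2, -0.5, -1.5] [0.07, 0.07, 0.44] dist 2 ang 0.4 rows 0.1
[ 8.93670591 -2.49677076 -3.03869487] [-0.6126548  -0.14515498 -0.85112046]
```

View pics/w17_c220_0.png

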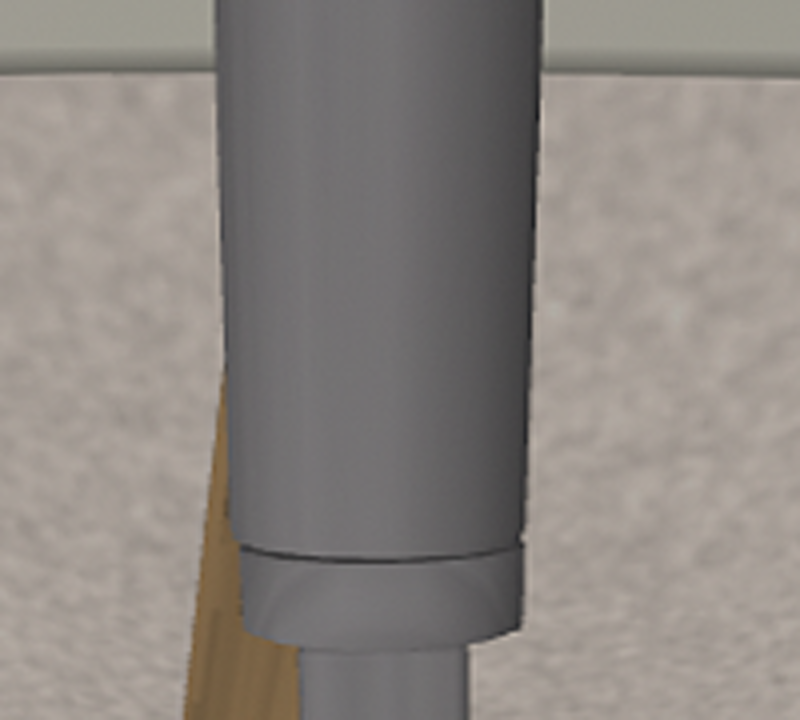

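Request:
{"fn": "drive_tool", "kwargs": {"series": [[-4,0,-1,0,0,0,8],[-5,0,-1,0,0,0,8],[-5,0,-1,0,0,0,8]]}}

```text
clock: 14.65
tcp_pos: [0.631, 0.0981, 0.1686]
orientation: [-1.637, 0.93, -1.713]
contact_force: [-4.7, -11.0, 13.6]
grip_width: 0.0146
```

```bash
python3 - <<'E'
from h import *
pp,RR=pose();p,Rm,d=ins(-.09);rel(p,Rm);o=r.get_obs();print(RR.T@o['contact_force'],RR.T@o['moment'],o['clock'])
E
```

```text
row [-0.2, -0.5, -1.1] [0.13, -0.2, 0.87] dist 1 ang 0.9 rows 0.1
[17.15513947 -4.39688201 -3.69421724] [-0.77230476 -0.07692005 -2.37582522] 14.65
```

Firmly stopped at 17 N with no further travel. I'll draw it out along the axis.

Request:
{"fn": "drive_tool", "kwargs": {"series": [[15,0,0,0,0,0.5,8],[40,0,0,0,0,0.8,8],[70,0,0,0,0,0.8,8],[100,0,0,0,0,0.8,8],[130,0,0,0,0,0.8,8]]}}

```text
clock: 15.15
tcp_pos: [0.6218, -0.0075, 0.2452]
orientation: [-1.625, 0.939, -1.702]
contact_force: [-0.5, 0.2, -1.6]
grip_width: 0.0146
```

Request:
{"fn": "drive_tool", "kwargs": {"series": [[20,0,0,0,0,0,8],[20,0,0,0,0,0,8]]}}

```text
clock: 15.35
tcp_pos: [0.621, -0.0269, 0.2589]
orientation: [-1.621, 0.941, -1.708]
contact_force: [-0.1, 0.6, -2.3]
grip_width: 0.0146
```

```bash
python3 - <<'E'
from h import *
s=snap('scene','s18');pp,RR=pose();o=r.get_obs();tip=pp+RR@TIP;print(pp,tip,RR.T@(tip-M),o['contact_force'],o['clock'])
a=cv2.imread('pics/s18.png')[110:230,300:460]
cv2.imwrite('pics/k18.png',cv2.resize(a,None,fx=4,fy=4,interpolation=cv2.INTER_CUBIC))
E
```

```text
[ 0.62066426 -0.02473029  0.25745427] [0.63291722 0.11019699 0.18251101] [ 0.06218638 -0.0021227   0.00235886] [-0.14315711  0.06640947 -2.19165483] 15.4
```

View pics/k18.png

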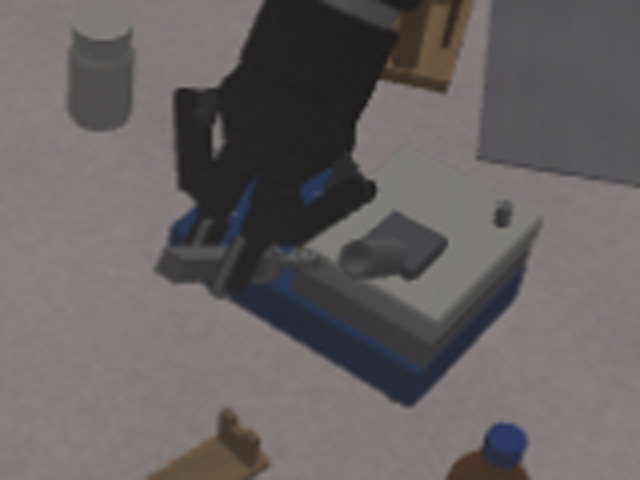

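```bash
cat >> h.py <<'E'
def lvl(tip,yaw=85.0):
    a=np.radians(yaw);d=np.array([np.cos(a),np.sin(a),0]);z=np.array([np.sin(a),-np.cos(a),0])
    Rm=np.c_[-d,np.cross(z,-d),z]; return np.array(tip)-Rm@TIP,Rm
E
python3 - <<'E'
from h import *
p,Rm=lvl([.65,.02,.33]);print(p);rel(p,Rm)
E
```

```text
[ 0.63657802 -0.13341398  0.314     ]
row [119.9, 14.8, 25.7] [-0.13, -0.14, 34.88] dist 124 ang 34.9 rows 4.1
```

Request:
{"fn": "drive_tool", "kwargs": {"series": [[120,15,26,0,0,34.9,8],[120,15,26,0,0,34.9,8],[120,15,26,0,0,34.9,8],[120,15,26,0,0,34.9,8],[120,15,26,0,0,34.9,8]]}}

```text
clock: 15.9
tcp_pos: [0.6366, -0.1406, 0.3136]
orientation: [-1.156, 1.28, -1.283]
contact_force: [-0.6, -0.2, -2.6]
grip_width: 0.0146
```

```bash
python3 - <<'E'
from h import *
print(pose()[0]);p,Rm=lvl([.6605,-.300,.30]);print(p);rel(p,Rm)
E
```

```text
[ 0.63659353 -0.140626    0.31357357]
[ 0.64707802 -0.45341398  0.284     ]
row [310.2, 29.2, 41.5] [-0.21, -0.72, -0.09] dist 314 ang 0.8 rows 6.3
```

Request:
{"fn": "drive_tool", "kwargs": {"series": [[310,29,41,-0.2,-0.7,0,8],[310,29,41,-0.2,-0.7,0,8],[310,29,41,-0.2,-0.7,0,8],[310,29,41,-0.2,-0.7,0,8],[310,29,41,-0.2,-0.7,0,8]]}}

```text
clock: 16.4
tcp_pos: [0.6455, -0.3812, 0.289]
orientation: [-1.168, 1.273, -1.268]
contact_force: [1.5, -0.6, -1.2]
grip_width: 0.0145
```

```bash
python3 - <<'E'
from h import *
print(pose()[0]);p,Rm=lvl([.6605,-.300,.29]);print(p);rel(p,Rm)
E
```

```text
[ 0.6455174  -0.3811969   0.28895315]
[ 0.64707802 -0.45341398  0.274     ]
row [71.9, 14.8, 7.6] [0.09, 0.21, -0.15] dist 74 ang 0.3 rows 1.5
```

Request:
{"fn": "drive_tool", "kwargs": {"series": [[50,0,7,0,0.2,0,8],[72,10,7.5,0,0.2,0,8],[72,15,7.5,0,0.2,0,8],[72,15,7.5,0,0.2,0,8]]}}

```text
clock: 16.8
tcp_pos: [0.6476, -0.4505, 0.2707]
orientation: [-1.167, 1.278, -1.264]
contact_force: [-0.9, 1.1, -1.5]
grip_width: 0.0148
```

```bash
python3 - <<'E'
from h import *
f=snap('wrist','w19');s=snap('scene','s19');pp,RR=pose();print(pp);p,Rm=lvl([.6605,-.300,.115]);rel(p,Rm)
L=np.array([.6666,-.2301,.165]);print(proj(f,[L]),proj(s,[L,pp+RR@TIP]))
E
```

```text
[ 0.64859912 -0.44968416  0.27326123]
row [4.7, 174.2, -0.9] [0.11, 0.26, -0.28] dist 174 ang 0.4 rows 3.5
[[ 319.03762821 -139.12116162]] [[313.5054791  274.31327599]
 [289.54897632 262.61406897]]
```

View pics/w19.png

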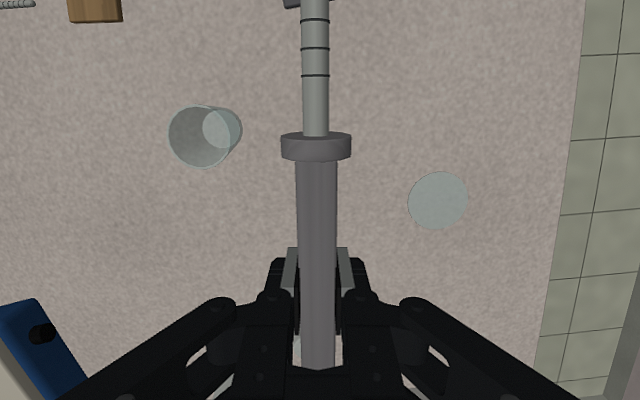

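View pics/s19.png

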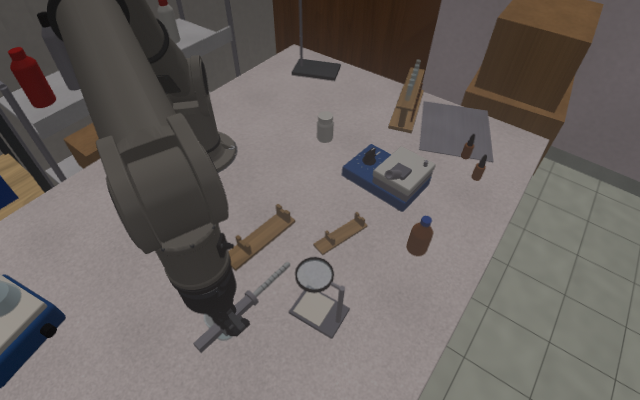

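Request:
{"fn": "drive_tool", "kwargs": {"series": [[5,45,-1,0.1,0.3,-0.3,8],[5,90,-1,0.1,0.3,-0.3,8],[5,135,-1,0.1,0.3,-0.3,8],[5,174,-1,0.1,0.3,-0.3,8],[5,174,-1,0.1,0.3,-0.3,8]]}}

```text
clock: 17.4
tcp_pos: [0.6441, -0.4491, 0.0928]
orientation: [-1.171, 1.281, -1.262]
contact_force: [-1.7, 1.0, -3.1]
grip_width: 0.0147
```

```bash
python3 - <<'E'
from h import *
s=snap('scene','s20');pp,RR=pose();print(pp,-RR[:,0],r.get_obs()['contact_force']);p,Rm=lvl([.667,-.2285,.115]);rel(p,Rm)
print(proj(s,[pp+RR@TIP]))
a=cv2.imread('pics/s20.png')[230:350,180:370]
cv2.imwrite('pics/k20.png',cv2.resize(a,None,fx=4,fy=4,interpolation=cv2.INTER_CUBIC))
E
```

```text
[ 0.64626365 -0.45060064  0.09708353] [0.08496854 0.9963799  0.00272704] [-0.57334124  0.1408686  -0.95973579]
row [-69.1, -1.7, 1.4] [0.27, 0.13, -0.16] dist 69 ang 0.3 rows 1.4
[[292.32306487 306.18326784]]
```

View pics/k20.png

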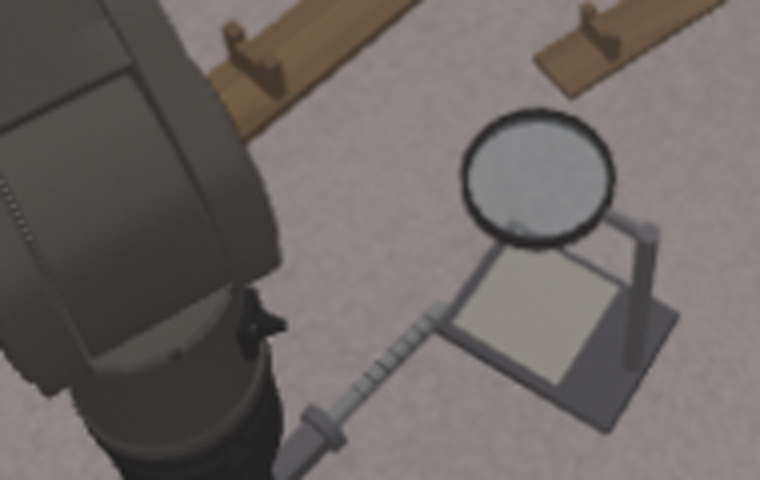

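Request:
{"fn": "drive_tool", "kwargs": {"series": [[-20,-1.5,1.5,0.2,0,-0.1,8],[-45,-1.5,1.5,0.2,0,-0.1,8],[-65,-1.5,1.5,0.2,0,-0.1,8],[-70,-1.5,1.5,0.2,0,-0.1,8],[-70,-1.5,1.5,0.2,0,-0.1,8]]}}

```text
clock: 17.95
tcp_pos: [0.6551, -0.38, 0.1008]
orientation: [-1.168, 1.269, -1.271]
contact_force: [1.2, 0.1, -2.0]
grip_width: 0.0147
```

Request:
{"fn": "drive_tool", "kwargs": {"series": [[0,0,0,0,0,0,8],[0,0,0,0,0,0,8],[0,0,0,0,0,0,8],[0,0,0,0,0,0,8]]}}

```text
clock: 18.35
tcp_pos: [0.6547, -0.3809, 0.1006]
orientation: [-1.168, 1.27, -1.271]
contact_force: [0.2, -0.1, -2.0]
grip_width: 0.0147
```

```bash
python3 - <<'E'
from h import *
s=snap('scene','s21');t=snap('top','t21');pp,RR=pose();o=r.get_obs();print(pp,-RR[:,0],o['contact_force'],np.abs(o['qvel']).max(),o['grip_width']);p,Rm=lvl([.667,-.2285,.115]);rel(p,Rm)
tip=pp+RR@TIP;print(tip,proj(s,[tip]),proj(t,[tip]))
a=cv2.imread('pics/s21.png')[240:340,250:370];b=cv2.imread('pics/t21.png')[90:190,340:460]
cv2.imwrite('pics/k21.png',np.vstack([cv2.resize(x,None,fx=3,fy=3,interpolation=cv2.INTER_CUBIC) for x in (a,b)]))
b=cv2.imread('pics/s21.png');c=cv2.imread('pics/t21.png')
E
```

```text
[ 0.65485691 -0.3803971   0.10057373] [8.32571646e-02 9.96528086e-01 1.32735196e-04] [-0.51944891 -0.261643   -2.15022952] 0.004525256341444392 0.01473930946982068
row [1.6, 1.6, -1.1] [-0.05, 0.22, -0.01] dist 3 ang 0.2 rows 0.1
[ 0.66766556 -0.22693282  0.11659417] [[314.67426915 284.64611331]] [[393.10969716 141.39987579]]
```

View pics/k21.png

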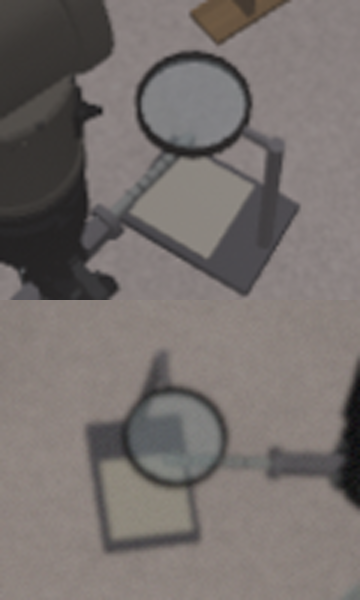

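View pics/t21.png

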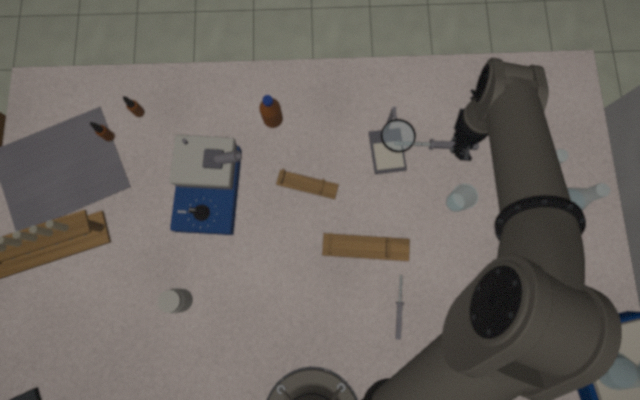

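```bash
python3 - <<'E'
from h import *
a=cv2.imread('pics/s21.png')[250:310,280:340];b=cv2.imread('pics/t21.png')[110:170,370:430]
cv2.imwrite('pics/m21.png',np.hstack([cv2.resize(cv2.convertScaleAbs(x,alpha=1.5),None,fx=6.5,fy=6.5,interpolation=cv2.INTER_CUBIC) for x in (a,b)]))
E
```

```text
(no output)
```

View pics/m21.png

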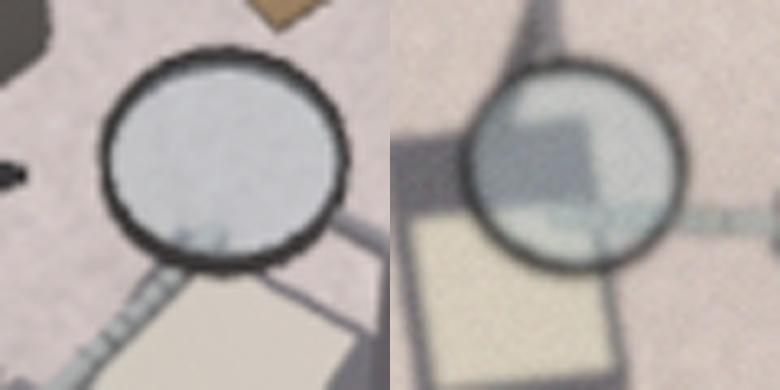

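Everything agrees: the tip is seen at (314,285) in the scene view and (394,142) in the top view, against predictions of (314.7,284.6) and (393.1,141.4). The knob pointer is still at its mark, and the arm is still.

```bash
python3 - <<'E'
from h import *
print(r.hand_in())
o=r.get_obs();print(o['clock'],o['tcp_pos'],o['contact_force'],o['grip_width'])
E
```

```text
the job is handed in; nothing more can be done
None
the job is handed in; nothing more can be done
```

I did the whole job in order and handed it in after about 18.5 s of the 64 s allowed. The hand-in gives no verdict.

- **Knob:** I turned it about 47° clockwise and let go. The wrist picture just after release showed the pointer in line with the long index mark, and the last top view still showed it pointing that way.
- **Rod in the tube:** the larger rod went down the tube until its collar sat flush on the mouth. It stayed stopped under about 17 N of push, and then I drew it fully out.
- **Final pose:** the rod is level within about 0.1° and held still in the gripper. By the arm's own reading the tip is about 3 mm from the lens axis and 48 mm below the lens. The scene and top cameras put the tip within about 2 mm of that reading. The only force on the gripper is about 2 N, which is the rod's weight.
- **Bystanders:** the arm never came near the amber bottle, the beaker or the white jar. The last top view shows them where they started.

**Disagreements:**
- The wrist camera and the fixed cameras disagreed by about 4 mm along y. I aimed midway between them for the tube.
- A sideways correction I made before the rod went in proved wrong by about 2.5 mm. I corrected it with the rod partly inserted, and there was no sign of contact up to then.

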